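Clamp the sample jars on the shaker and work its transport lock

ROBOT

A 6-joint arm with a two-finger parallel gripper is mounted at the origin on a cart in front of the work surface, level with it; the furniture and walls round the work are solid. World frame = base frame: x ahead of the robot, y to its left, z up, the work surface at z = 0. Lengths are in mm, angles in degrees, forces in N, time in s.
With the tool pointing down it reaches from about 350 to 925 mm from the base axis. Payload 6.4 kg.
Tool frame: the origin (TCP) lies between the finger pads; the fingertips stand tip_extent ahead of it and the grasp point (between the pads) lies 2 mm behind it (tip_extent is the distance from the TCP to the fingertips, in mm); z points along the fingers, y is the direction in which the jaws open and shut (so a half turn about z gives the same grasp; the last joint's range is limited). The gripper opens to 85 mm and grips with 20 to 120 N. Pads are 22 mm wide; open, the fingers measure 114 mm over their backs; the gripper's body (76 mm by 85 mm) begins 54 mm behind the grasp point. The pads swing forward as they close: fully open they stand 13 mm farther back than shut.
Start: joints at [57.175, 14.043, 89.255, -0, 76.702, -9.975], TCP at [252.402, 599.005, 248.29] pointing down, gripper open.
Joint ranges: [-179.41, 179.41], [-58.25, 129.5], [7.25, 145.43], [-54.29, 234.29], [11.92, 165.04], [-157.13, 157.13]. Speed limits (degrees/s): [147.25, 147.25, 180, 180, 180, 180].

INTERFACE

Orientations are given as a 3x3 rotation matrix whose columns are the frame's x, y, z axes.
In Python, from rig import sense, grab_frame, finish_job, regions_of, tip_extent gives the robot as it stands. The module is installed in compiled form; this text tells all that it offers.
- The arm moves only by the shell command python3 -m inch 'ROWS'. ROWS is JSON, one flat list of numbers, 7 for each row, row after row: the shift along the tool's x, y, z in cm, then the turn, a rotation vector about the tool's x, y, z in degrees, then the opening in per cent of the stroke, from 0 (shut) to 100 (fully open). A call has 1 to 8 rows; each row is the pose to reach, as a shift and turn from the pose commanded when the call began, along the tool's axes at that moment; what a row does not reach only later rows make up. A row lasts 1/10 s, in which the tool goes at most 50 mm and 8.59 degrees, less where a joint would pass 70% of its speed; a pose out of reach is approached as far as the arm can. A call with a gripper value outside its range is refused whole. The fingers move at their own pace and stop on an object; the grip force is fixed at half the most. Time passes only in rows, so rows that repeat a pose let the fingers close. It gives the time, the measured TCP pose, the force and the opening at its end, in the units of the state.
- sense(): the state, without advancing time (a new reading comes with each control period).
- grab_frame(name): name is "scene" or "top" or "wrist"; returns a dict with "frame" (400x640x3 uint8, red, green, blue), "K" (3x3 intrinsics, pixels), "extrinsics" (4x4, takes a point from camera to world coordinates). Camera axes: x right, y down, z forward; pixel columns grow to the right and rows downward; lengths in mm; the calibration is good to about 2 mm. A picture is of the moment at which its call begins. There is no depth.
- finish_job(): hands the job in, once; it reports no verdict.
Trained networks look in the newest picture that a camera, given by its name, has taken for a name from the list of things; names that differ only in an ending like _2 or _b are one class to them, and where a whole thing is asked for, a point or a joint stands for the part that bears it (a point fixed in the world has none). Each returns a list of dicts, best first, with "p" (0 to 1); they miss things now and then, are a little off and sometimes report something else, mostly with a low value. They report only what shows in the picture. A call takes as long as a camera call. They do not tell look-alikes from the thing itself.
- regions_of(camera, name): "mask" (400x640 bool, what is visible of it) and "box" ([centre column, centre row, width, height] in pixels, round what is visible of it).
The state is a dict: "time": time; "qpos": joint angles; "dq": joint speeds; "joint_efforts": joint torques, N m; "eef_pos": TCP position; "tool_rot": TCP orientation; "ft_force": force on the tool from outside, world axes, zero at the start; "torque": the same for the moment, N m; "width": opening from 0.0 (shut) to 1.0 (fully open).
Only numpy, scipy, OpenCV 4.12 (cv2) and the standard library are available. Lean on these libraries where they do the work, as an engineer would, in place of code of your own. Each camera call takes 0.05 s, during which the arm holds its last target. There are 200 camera calls.

TASK

Get the bench shaker ready to run: first slide the yellow grip of its transport lock fully to the front stop, so that the platform is arrested while you load it; then put every sample jar that stands on the bench upright in a clamp station of its own (opening the station's cam lever first where it is in the way), and turn that lever just until the rubber nose has taken up the gap and holds the jar lightly in the V support, the nose sunk in by a few millimetres only - never overrun the cam and squeeze the jar. Keep the lock there until all the jars are clamped, then slide it fully to the end stop at the back to free the platform. Leave the other things on the bench where they are.

Things in the scene. Friction and masses are not known exactly. Their poses are not given: they have to be found in the camera images.
- shaker: bench shaker, an off-white box 485 x 230 mm with an grey metal platform 400 (y) x 210 (x) mm on it, platform top 70 mm above the bench; it stands fixed. Origin on the bench under the platform's centre; its x axis points to the back of the machine, y to the left (seen from the robot), z up. Three alike clamp stations 0, 1, 2 at y = -130, 0 and +130 mm, a control strip left of them at y = 245 mm
- seat0 (a point): station 0: inner corner of the fixed 120 degree V support (walls 30 mm long, 10 mm thick, 29 mm high, opening to the front, -x), on the platform's top; axes as the shaker's. A jar of radius r pressed home in the V has its axis at x = -1.155 r, y = 0 from here; one set down more than 5 mm off to a side may wedge against one wall
- nose0: station 0: round pale rubber nose of the sliding clamp jaw, 20 mm diameter, origin at the centre of its face, 16 mm over the platform, facing +x to the V. It is spring-loaded (1.5 N per mm) and sinks at most 13 mm into the blue jaw, as it presses on a jar; jaw and nose are 40 mm wide and 29 mm high at most
- jaw_foot0 (a point): station 0: point on the blue jaw, at its foot on the platform; the unloaded nose's face is 22 mm in front (+x) of it
- lever0 (a joint): station 0: angle of the cam lever, rad, 0 = fully open, to 2.45; grows clockwise seen from above (at 0 the lever points to the shaker's -y and 10 degrees towards the front; at 1.4 to the front). Its eccentric drives the jaw 12 mm per rad: nose face, unloaded, at x = -76.8 mm + 12 mm x angle from the seat point. Stays where left; needs about 0.3 N m
- grip0 (a point): station 0: middle height of the lever's upright red grip, 17 mm diameter, from 34 to 80 mm over the platform (this point at 63 mm), 55 mm from the lever's vertical turning axis, which stands at x = -117.8 mm, y = 0 from the seat point
- seat1 (a point): station 1: inner corner of the fixed 120 degree V support (walls 30 mm long, 10 mm thick, 29 mm high, opening to the front, -x), on the platform's top; axes as the shaker's. A jar of radius r pressed home in the V has its axis at x = -1.155 r, y = 0 from here; one set down more than 5 mm off to a side may wedge against one wall
- nose1: station 1: round pale rubber nose of the sliding clamp jaw, 20 mm diameter, origin at the centre of its face, 16 mm over the platform, facing +x to the V. It is spring-loaded (1.5 N per mm) and sinks at most 13 mm into the blue jaw, as it presses on a jar; jaw and nose are 40 mm wide and 29 mm high at most
- jaw_foot1 (a point): station 1: point on the blue jaw, at its foot on the platform; the unloaded nose's face is 22 mm in front (+x) of it
- lever1 (a joint): station 1: angle of the cam lever, rad, 0 = fully open, to 2.45; grows clockwise seen from above (at 0 the lever points to the shaker's -y and 10 degrees towards the front; at 1.4 to the front). Its eccentric drives the jaw 12 mm per rad: nose face, unloaded, at x = -76.8 mm + 12 mm x angle from the seat point. Stays where left; needs about 0.3 N m
- grip1 (a point): station 1: middle height of the lever's upright red grip, 17 mm diameter, from 34 to 80 mm over the platform (this point at 63 mm), 55 mm from the lever's vertical turning axis, which stands at x = -117.8 mm, y = 0 from the seat point
- seat2 (a point): station 2: inner corner of the fixed 120 degree V support (walls 30 mm long, 10 mm thick, 29 mm high, opening to the front, -x), on the platform's top; axes as the shaker's. A jar of radius r pressed home in the V has its axis at x = -1.155 r, y = 0 from here; one set down more than 5 mm off to a side may wedge against one wall
- nose2: station 2: round pale rubber nose of the sliding clamp jaw, 20 mm diameter, origin at the centre of its face, 16 mm over the platform, facing +x to the V. It is spring-loaded (1.5 N per mm) and sinks at most 13 mm into the blue jaw, as it presses on a jar; jaw and nose are 40 mm wide and 29 mm high at most
- jaw_foot2 (a point): station 2: point on the blue jaw, at its foot on the platform; the unloaded nose's face is 22 mm in front (+x) of it
- lever2 (a joint): station 2: angle of the cam lever, rad, 0 = fully open, to 2.45; grows clockwise seen from above (at 0 the lever points to the shaker's -y and 10 degrees towards the front; at 1.4 to the front). Its eccentric drives the jaw 12 mm per rad: nose face, unloaded, at x = -76.8 mm + 12 mm x angle from the seat point. Stays where left; needs about 0.3 N m
- grip2 (a point): station 2: middle height of the lever's upright red grip, 17 mm diameter, from 34 to 80 mm over the platform (this point at 63 mm), 55 mm from the lever's vertical turning axis, which stands at x = -117.8 mm, y = 0 from the seat point
- lock (a joint): transport lock: travel of the yellow slide grip, m; 0 = stop at the front (locked, by the red mark), 0.060 = end stop at the back (released, by the green mark); slides along the shaker's +x, stays where left, about 1.5 N
- lock_top (a point): middle of the top of the lock's yellow grip, which is 20 mm long along the slide, 28 mm across and 40 mm high; its top is 105 mm above the bench
- jar_white: wide-mouth glass sample jar with brown contents and a white screw lid, 54 mm in diameter over its full height of 58 mm; stands upright on the bench, origin at the centre of its foot, z up; about 0.15 kg; may be absent (None)
- jar_blue: wide-mouth glass sample jar with brown contents and a blue screw lid, 58 mm in diameter over its full height of 58 mm; stands upright on the bench, origin at the centre of its foot, z up; about 0.15 kg; may be absent (None)
- jar_green: wide-mouth glass sample jar with brown contents and a green screw lid, 62 mm in diameter over its full height of 58 mm; stands upright on the bench, origin at the centre of its foot, z up; about 0.15 kg; may be absent (None)
- petri_dish: petri dish 62 mm diameter, 14 mm high, on the bench behind the jars; leave alone
- tape_roll: roll of tan tape 96 mm diameter, 25 mm high, behind the jars; leave alone
Not all that is in view belongs to the job. What is shaped like the jar_blue but red is not meant. What is shaped like the jar_white but orange is not meant.

How it is judged (in metres and radians):
On the way, in this order (a step that is already met when the one before it is completed fails the run):
1. the transport lock is slid to its front stop (locked) (value of joint lock below 0.003 m), for 0.2 s.
2. with the lock still at the front, every jar present stands home in the V of a station, lightly clamped by its cam (((x of jar_white in the frame of seat0 between -0.0362 and -0.0262 m and y of jar_white in the frame of seat0 between -0.005 and 0.005 m and angle between jar_white's own z axis and vertical below 0.08 rad and contact force between nose0 and jar_white between 1.2 and 10 N) or (x of jar_white in the frame of seat1 between -0.0362 and -0.0262 m and y of jar_white in the frame of seat1 between -0.005 and 0.005 m and angle between jar_white's own z axis and vertical below 0.08 rad and contact force between nose1 and jar_white between 1.2 and 10 N) or (x of jar_white in the frame of seat2 between -0.0362 and -0.0262 m and y of jar_white in the frame of seat2 between -0.005 and 0.005 m and angle between jar_white's own z axis and vertical below 0.08 rad and contact force between nose2 and jar_white between 1.2 and 10 N)) and ((x of jar_blue in the frame of seat0 between -0.0385 and -0.0285 m and y of jar_blue in the frame of seat0 between -0.005 and 0.005 m and angle between jar_blue's own z axis and vertical below 0.08 rad and contact force between nose0 and jar_blue between 1.2 and 10 N) or (x of jar_blue in the frame of seat1 between -0.0385 and -0.0285 m and y of jar_blue in the frame of seat1 between -0.005 and 0.005 m and angle between jar_blue's own z axis and vertical below 0.08 rad and contact force between nose1 and jar_blue between 1.2 and 10 N) or (x of jar_blue in the frame of seat2 between -0.0385 and -0.0285 m and y of jar_blue in the frame of seat2 between -0.005 and 0.005 m and angle between jar_blue's own z axis and vertical below 0.08 rad and contact force between nose2 and jar_blue between 1.2 and 10 N)) and ((x of jar_green in the frame of seat0 between -0.0408 and -0.0308 m and y of jar_green in the frame of seat0 between -0.005 and 0.005 m and angle between jar_green's own z axis and vertical below 0.08 rad and contact force between nose0 and jar_green between 1.2 and 10 N) or (x of jar_green in the frame of seat1 between -0.0408 and -0.0308 m and y of jar_green in the frame of seat1 between -0.005 and 0.005 m and angle between jar_green's own z axis and vertical below 0.08 rad and contact force between nose1 and jar_green between 1.2 and 10 N) or (x of jar_green in the frame of seat2 between -0.0408 and -0.0308 m and y of jar_green in the frame of seat2 between -0.005 and 0.005 m and angle between jar_green's own z axis and vertical below 0.08 rad and contact force between nose2 and jar_green between 1.2 and 10 N)) and value of joint lock below 0.004 m), for 0.3 s.
3. then the transport lock is slid to its end stop at the back (value of joint lock above 0.057 m), for 0.2 s.
At the end, for the whole second after the job is handed in: Each jar present stands upright (within 0.08 rad) in a station of its own, its axis within 5 mm in x and y of the place where it is home in the V, the nose pressing on it with 1.2 to 10 N (about 1 to 6.5 mm sunk); the transport lock within 3 mm of its rear end stop (((x of jar_white in the frame of seat0 between -0.0362 and -0.0262 m and y of jar_white in the frame of seat0 between -0.005 and 0.005 m and angle between jar_white's own z axis and vertical below 0.08 rad and contact force between nose0 and jar_white between 1.2 and 10 N) or (x of jar_white in the frame of seat1 between -0.0362 and -0.0262 m and y of jar_white in the frame of seat1 between -0.005 and 0.005 m and angle between jar_white's own z axis and vertical below 0.08 rad and contact force between nose1 and jar_white between 1.2 and 10 N) or (x of jar_white in the frame of seat2 between -0.0362 and -0.0262 m and y of jar_white in the frame of seat2 between -0.005 and 0.005 m and angle between jar_white's own z axis and vertical below 0.08 rad and contact force between nose2 and jar_white between 1.2 and 10 N)) and ((x of jar_blue in the frame of seat0 between -0.0385 and -0.0285 m and y of jar_blue in the frame of seat0 between -0.005 and 0.005 m and angle between jar_blue's own z axis and vertical below 0.08 rad and contact force between nose0 and jar_blue between 1.2 and 10 N) or (x of jar_blue in the frame of seat1 between -0.0385 and -0.0285 m and y of jar_blue in the frame of seat1 between -0.005 and 0.005 m and angle between jar_blue's own z axis and vertical below 0.08 rad and contact force between nose1 and jar_blue between 1.2 and 10 N) or (x of jar_blue in the frame of seat2 between -0.0385 and -0.0285 m and y of jar_blue in the frame of seat2 between -0.005 and 0.005 m and angle between jar_blue's own z axis and vertical below 0.08 rad and contact force between nose2 and jar_blue between 1.2 and 10 N)) and ((x of jar_green in the frame of seat0 between -0.0408 and -0.0308 m and y of jar_green in the frame of seat0 between -0.005 and 0.005 m and angle between jar_green's own z axis and vertical below 0.08 rad and contact force between nose0 and jar_green between 1.2 and 10 N) or (x of jar_green in the frame of seat1 between -0.0408 and -0.0308 m and y of jar_green in the frame of seat1 between -0.005 and 0.005 m and angle between jar_green's own z axis and vertical below 0.08 rad and contact force between nose1 and jar_green between 1.2 and 10 N) or (x of jar_green in the frame of seat2 between -0.0408 and -0.0308 m and y of jar_green in the frame of seat2 between -0.005 and 0.005 m and angle between jar_green's own z axis and vertical below 0.08 rad and contact force between nose2 and jar_green between 1.2 and 10 N)) and value of joint lock above 0.057 m); the robot touches nothing.
It fails at once if a cam is overrun: its jaw is driven more than 10 mm past touching the jar, the nose sunk in by that much (distance between jar_white and jaw_foot0 below 0.039 m or distance between jar_white and jaw_foot1 below 0.039 m or distance between jar_white and jaw_foot2 below 0.039 m or distance between jar_blue and jaw_foot0 below 0.041 m or distance between jar_blue and jaw_foot1 below 0.041 m or distance between jar_blue and jaw_foot2 below 0.041 m or distance between jar_green and jaw_foot0 below 0.043 m or distance between jar_green and jaw_foot1 below 0.043 m or distance between jar_green and jaw_foot2 below 0.043 m).
It fails at once if the petri dish or tape roll is shoved aside (more than 30 mm) (distance of any of petri_dish, tape_roll from where it was at the start of the episode above 0.03 m).
Of jar_white, jar_blue, jar_green only 2 to 3 are there at a start; the rules pass over those that are not, and their reading is None.
At some moment in a run one of jar_white, jar_blue, jar_green may be knocked a few centimetres aside while the robot is not near it.
Once in a run the grip may slacken for a moment while it holds something.
It also fails if it takes over 210 s, if anything falls off the work surface, if the arm or the gripper's body presses on something with over 40 N, if the wrist force passes 120 N, or if a joint passes its speed limit or range.

## Working session

There is one attempt and no reset: what is moved stays moved. The work goes in short steps, Python scripts to look and compute and a shell command to move; the robot and the scene stay as the last step left them, time stands still between calls to the robot, and variables do not carry over. Pictures are saved under pics/ and viewed, about 12 in all and at most 16, crops included, and the job is handed in when it is done.

```bash
mkdir -p pics; ls; cat > h.py <<'E'
import numpy as np, cv2
from rig import sense, grab_frame, finish_job, regions_of, tip_extent
def ray(f,u,v):
    K,E=np.array(f["K"]),np.array(f["extrinsics"])
    d=E[:3,:3]@np.linalg.solve(K,[u,v,1]); return E[:3,3],d
def atz(f,u,v,z):
    o,d=ray(f,u,v); return o+d*(z-o[2])/d[2]
def proj(f,p):
    K,E=np.array(f["K"]),np.array(f["extrinsics"])
    q=K@(E[:3,:3].T@(np.array(p,float)-E[:3,3])); return q[:2]/q[2]
def save(f,name): cv2.imwrite("pics/"+name,cv2.cvtColor(f["frame"],cv2.COLOR_RGB2BGR))
E
python3 - <<'E'
from h import *
np.set_printoptions(precision=1,suppress=True)
s=sense(); print({k:np.round(v,2).tolist() for k,v in s.items()}, tip_extent if not callable(tip_extent) else tip_extent())
fs={}
for c in("scene","top"):
    f=grab_frame(c); fs[c]=f; save(f,c+"0.png"); print(c,np.array(f["extrinsics"])[:3],np.array(f["K"])[0,0])
    for n in("shaker","jar_white","jar_blue","jar_green","lock_top","seat0","nose0","grip0","lever0","petri_dish","tape_roll"):
        print(n,[(round(r["p"],2),np.round(r["box"]).tolist()) for r in regions_of(c,n)][:4])
E
```

```text
pics
{'time': 0.0, 'qpos': [57.18, 14.09, 89.33, -0.0, 76.7, -9.98], 'dq': [0.04, 0.01, 0.06, 0.05, -0.02, 0.06], 'joint_efforts': [-0.0, -42.95, -32.61, -0.0, 0.01, 0.0], 'eef_pos': [252.11, 598.53, 247.14], 'tool_rot': [[-0.92, 0.39, -0.0], [0.39, 0.92, -0.0], [0.0, -0.0, -1.0]], 'ft_force': [0.1, -0.36, 0.62], 'torque': [-0.03, 0.03, 0.0], 'width': 1.0} 17.0
scene [[    0.8    -0.3     0.6  -261.6]
 [   -0.6    -0.4     0.7 -1028. ]
 [    0.     -0.9    -0.5   805.9]] 396.9090356302922
shaker [(0.81, [295.0, 209.0, 125.0, 71.0])]
jar_white [(0.74, [289.0, 244.0, 14.0, 26.0]), (0.73, [362.0, 246.0, 18.0, 18.0])]
jar_blue [(0.83, [363.0, 297.0, 22.0, 32.0]), (0.82, [382.0, 278.0, 21.0, 27.0])]
jar_green [(0.68, [328.0, 266.0, 23.0, 29.0])]
lock_top [(0.57, [249.0, 178.0, 12.0, 9.0]), (0.26, [382.0, 276.0, 20.0, 23.0])]
seat0 [(0.76, [295.0, 206.0, 125.0, 73.0])]
nose0 []
grip0 [(0.69, [290.0, 196.0, 8.0, 10.0]), (0.69, [267.0, 182.0, 11.0, 15.0]), (0.68, [315.0, 207.0, 12.0, 15.0]), (0.23, [407.0, 259.0, 32.0, 23.0])]
lever0 [(0.6, [287.0, 197.0, 12.0, 17.0]), (0.57, [315.0, 207.0, 
[... 388 characters left out ...]
[(0.79, [390.0, 197.0, 20.0, 22.0]), (0.66, [344.0, 263.0, 24.0, 21.0]), (0.52, [267.0, 198.0, 173.0, 96.0])]
jar_blue [(0.97, [446.0, 223.0, 20.0, 18.0]), (0.88, [456.0, 259.0, 21.0, 22.0])]
jar_green [(0.94, [401.0, 251.0, 23.0, 20.0])]
lock_top []
seat0 [(0.89, [266.0, 199.0, 172.0, 92.0]), (0.3, [327.0, 205.0, 30.0, 25.0])]
nose0 []
grip0 [(0.84, [232.0, 216.0, 30.0, 26.0]), (0.81, [283.0, 213.0, 33.0, 18.0]), (0.58, [329.0, 206.0, 30.0, 23.0])]
lever0 [(0.76, [328.0, 208.0, 33.0, 27.0]), (0.62, [283.0, 213.0, 31.0, 20.0]), (0.62, [233.0, 218.0, 29.0, 24.0])]
petri_dish [(0.75, [384.0, 155.0, 18.0, 20.0]), (0.58, [328.0, 206.0, 32.0, 26.0])]
tape_roll [(0.69, [433.0, 168.0, 36.0, 28.0])]
```

```bash
python3 - <<'E'
import cv2
a=cv2.imread("pics/top0.png")[130:290,160:480]; cv2.imwrite("pics/a.png",cv2.resize(a,(800,400),interpolation=3))
b=cv2.imread("pics/scene0.png")[160:330,220:440]; cv2.imwrite("pics/b.png",cv2.resize(b,(770,595),interpolation=3))
E
```

```text
(no output)
```

View pics/a.png

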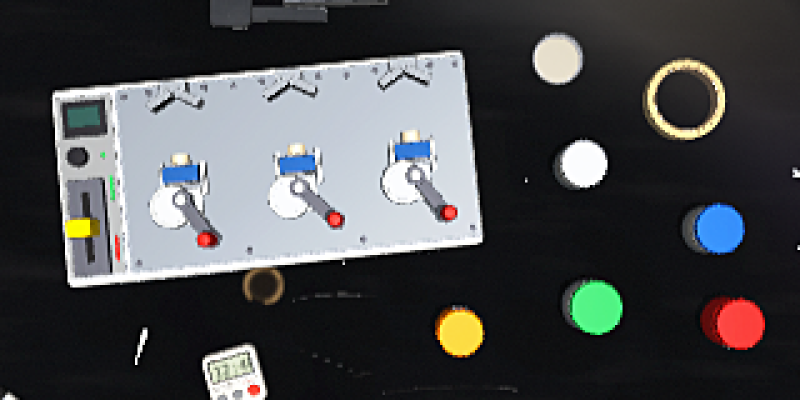

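View pics/b.png

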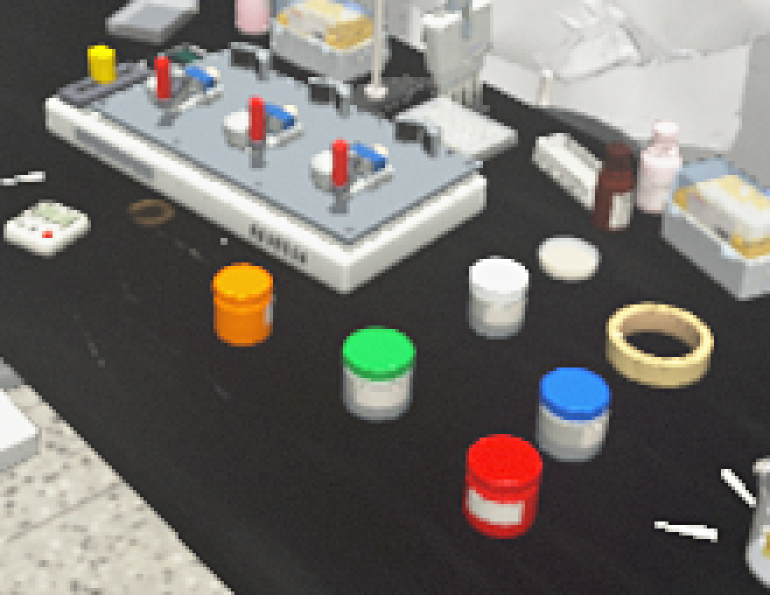

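Three wanted jars (white crop (582,163), blue (718,229), green (595,307)). Orange and red are decoys. The levers all point front-right and the lock grip (82,228) is mid-travel. Now the positions.

```bash
cat >> h.py <<'E'
COL={"white":((0,0,200),(179,40,255)),"blue":((100,120,80),(125,255,255)),"green":((55,100,60),(85,255,255)),"red":((172,150,80),(179,255,255)),"red2":((0,170,80),(5,255,255)),"yellow":((24,150,100),(34,255,255))}
def blobs(f,c,amin=8):
    hsv=cv2.cvtColor(f["frame"],cv2.COLOR_RGB2HSV)
    m=cv2.inRange(hsv,*map(np.array,COL[c]))
    if c=="red": m|=cv2.inRange(hsv,*map(np.array,COL["red2"]))
    n,l,st,ce=cv2.connectedComponentsWithStats(m)
    return [(ce[i],st[i]) for i in range(1,n) if st[i][4]>=amin]
E
python3 - <<'E'
from h import *
np.set_printoptions(precision=1,suppress=True)
for cam in("top","scene"):
    f=grab_frame(cam)
    for c,z in(("white",58),("blue",58),("green",58),("red",150),("red",58),("yellow",105)):
        for ce,st in blobs(f,c):
            if cam=="top" and not(180<ce[0]<480 and 130<ce[1]<290): continue
            if cam=="scene" and not(230<ce[0]<400 and 165<ce[1]<320): continue
            if st[4]>1500:continue
            print(cam,c,z,ce,st[2:],atz(f,*ce,z)[:2])
f=grab_frame("top")
print("platform corners")
for u,v,z in((115,83,70),(462,52,70),(482,242,70),(130,272,70),(175,97,99),(290,83,99),(405,70,99),(180,199,70),(297,186,70),(415,173,70)):
    print(u,v,atz(f,160+u/2.5,130+v/2.5,z)[:2])
f=grab_frame("wrist"); save(f,"w0.png"); s=sense()
E=np.array(f["extrinsics"]); R=np.array(s["tool_rot"]); print("cam in tool",R.T@(E[:3,3]-s["eef_pos"]),"\n",R.T@E[:3,:3],f["K"])
E
```

```text
top white 58 [382.3 153.5] [ 18  18 264] [ 691.1 -262.2]
top white 58 [393.3 195.1] [ 18  19 255] [ 569.5 -295.8]
top white 58 [184.6 205.7] [ 5 34 58] [524.8 304.6]
top white 58 [194.9 193.3] [ 5 10 15] [561.1 277. ]
top white 58 [201.  192.4] [5 5 9] [564.1 259.6]
top white 58 [326.  199.5] [ 3  4 12] [552.2 -99.9]
top white 58 [279.  204.5] [ 3  4 12] [534.5  35.5]
top white 58 [231.7 209.5] [ 4  4 14] [517.1 170.4]
top white 58 [216.1 267.2] [ 5 14 22] [351.9 208.8]
top white 58 [253.1 281.4] [ 25  27 358] [313.6 103.1]
top blue 58 [324.5 189.8] [14  7 85] [580.4 -95. ]
top blue 58 [278.5 195.3] [14  8 90] [561.1  37.7]
top blue 58 [231.5 199.2] [14  8 88] [546.6 171.9]
top blue 58 [447.4 221. ] [ 21  21 324] [ 497.6 -455.5]
top green 58 [191.7 176.4] [ 9  8 47] [609.7 288. ]
top green 58 [198.  176.9] [ 4  7 12] [608.6 269.9]
top green 58 [204.4 205.2] [ 2 10 16] [527.5 248.6]
top green 58 [398.1 252.5] [ 21  22 369] [ 403.4 -311.6]
top red 150 [339.  214.5] [ 7  6 26] [ 506.4 -131.4]
top red 150 [293.4 217.2] [ 6  6 24] [496.7 -10.6]
top red 150 [242.2 225.3] [ 8  6 35] [472.4 
[... 3122 characters left out ...]
.5 296.5] [ 23  30 443] [ 293.9 -560. ]
scene red 58 [265.9 181.7] [ 4 11 35] [551.  251.7]
scene red 58 [293.  193.7] [ 3 12 35] [577.1  96.6]
scene red 58 [316.7 206.5] [ 4 12 41] [586.1 -40.4]
scene red 58 [363.5 296.5] [ 23  30 443] [ 371.8 -494.4]
scene yellow 105 [248.7 177.7] [ 8 11 76] [465.4 244. ]
platform corners
115 83 [647.1 245.4]
462 52 [ 693.8 -150.9]
482 242 [ 474.8 -177.7]
130 272 [432.6 220.4]
175 97 [628.6 170.9]
290 83 [647.6  43.8]
405 70 [665.8 -84.5]
180 199 [516.3 167.2]
297 186 [534.1  35.1]
415 173 [552.2 -99.3]
cam in tool [  78.3    0.5 -125.7] 
 [[ 0.  -1.  -0.3]
 [ 1.   0.  -0. ]
 [ 0.  -0.3  1. ]] [[292.3   0.  320.3]
 [  0.  292.3 203.5]
 [  0.    0.    1. ]]
```

```bash
cat >> h.py <<'E'
from scipy.spatial.transform import Rotation as Ro
def go(x,y,z,yaw,s=None):
    """tool-frame shift (cm) and turn (deg) to reach world x,y,z, tool y axis at azimuth yaw, pointing down"""
    s=s or sense(); R=np.array(s["tool_rot"]); p=np.array(s["eef_pos"])
    a=np.radians(yaw); ty=np.array([np.cos(a),np.sin(a),0]); tz=np.array([0,0,-1.]); tx=np.cross(ty,tz)
    T=np.c_[tx,ty,tz]
    print("shift cm",np.round(R.T@(np.array([x,y,z])-p)/10,2),"turn",np.round(Ro.from_matrix(R.T@T).as_rotvec(degrees=True),2),"at",np.round(p,1),"t",round(s["time"],1),"F",np.round(s["ft_force"],1),"w",np.round(s["width"],3))
E
python3 -c "
from h import *
go(545,45,300,97)"
```

```text
shift cm [-48.48 -39.69  -5.17] turn [ -0.    -0.   -29.85] at [252.4 599.  248.3] t 1.4 F [-0.5 -0.4  0.3] w 1.0
```

```bash
python3 -m inch '[-24,-20,-5,0,0,-30,100, -24,-20,-5,0,0,-30,100, -24,-20,-5,0,0,-30,100, -24,-20,-5,0,0,-30,100, -24,-20,-5,0,0,-30,100, -24,-20,-5,0,0,-30,100, -24,-20,-5,0,0,-30,100, -24,-20,-5,0,0,-30,100]'; python3 -c "
from h import *
go(545,45,300,97)"
```

```text
time: 2.2
eef_pos: [397.3, 319.7, 299.2]
tool_rot: [[-0.993, -0.12, 0.002], [-0.12, 0.993, 0.001], [-0.002, 0.0, -1.0]]
ft_force: [-0.1, -0.2, 0.4]
width: 1.001
shift cm [-11.36 -29.04  -0.07] turn [ 0.02  0.11 -0.1 ] at [397.3 319.7 299.2] t 2.2 F [-0.1 -0.2  0.4] w 1.001
```

```bash
python3 -m inch '[-11,-29,0,0,0,0,100, -11,-29,0,0,0,0,100, -11,-29,0,0,0,0,100, -11,-29,0,0,0,0,100, -11,-29,0,0,0,0,100, -11,-29,0,0,0,0,100, -11,-29,0,0,0,0,100, -11,-29,0,0,0,0,100]'; python3 -c "
from h import *
f=grab_frame('wrist'); save(f,'w1.png'); import pickle; pickle.dump(f,open('w1.pkl','wb'))
print(f['extrinsics'])
for n in ('seat0','nose0','grip0','lever0','lock_top'):
  print(n,[(round(r['p'],2),np.round(r['box'],1).tolist()) for r in regions_of('wrist',n)][:5])"
```

```text
time: 3.0
eef_pos: [541.5, 47.2, 297.8]
tool_rot: [[-0.992, -0.123, -0.001], [-0.123, 0.992, 0.001], [0.001, 0.001, -1.0]]
ft_force: [-0.4, -0.0, -0.2]
width: 1.001
[[-1.23190184e-01  9.46249956e-01  2.99057183e-01  4.64222629e+02]
 [ 9.92382981e-01  1.17598723e-01  3.66955086e-02  3.84962486e+01]
 [-4.45619354e-04  3.01299785e-01 -9.53529360e-01  4.23506389e+02]
 [ 0.00000000e+00  0.00000000e+00  0.00000000e+00  1.00000000e+00]]
seat0 [(0.68, [333.3, 186.4, 416.1, 181.0]), (0.39, [103.3, 244.2, 47.6, 46.5])]
nose0 [(0.66, [201.6, 212.3, 20.6, 9.4]), (0.62, [414.2, 211.5, 14.7, 8.8]), (0.49, [309.0, 209.5, 12.6, 10.0])]
grip0 [(0.77, [300.5, 157.8, 80.7, 53.0]), (0.75, [425.4, 155.7, 66.4, 68.0]), (0.65, [176.5, 155.2, 102.0, 60.3])]
lever0 [(0.88, [178.3, 156.4, 107.2, 64.4]), (0.64, [522.5, 153.7, 43.1, 22.2]), (0.56, [423.8, 153.1, 68.3, 61.8]), (0.45, [333.9, 185.3, 416.3, 181.4]), (0.43, [308.9, 198.6, 35.4, 32.1])]
lock_top [(0.57, [520.6, 152.6, 45.6, 19.5])]
```

View pics/w1.png

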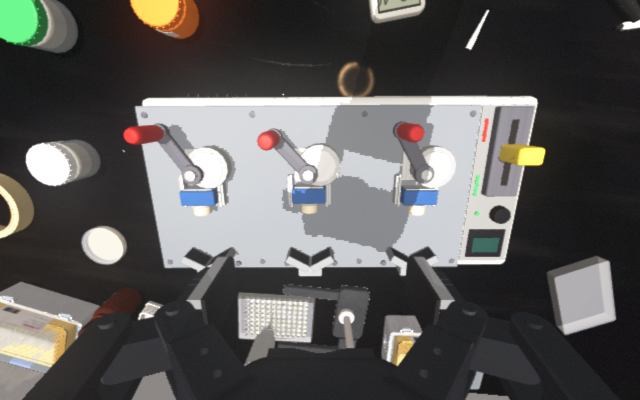

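The wrist view shows the whole platform. Front corners are at (136,107) and (484,104), the V supports at row ~265, and the lock grip's top near (525,155). I'll zoom in for accuracy.

```bash
python3 - <<'E'
import cv2
a=cv2.imread("pics/w1.png")[92:282,125:325]; b=cv2.imread("pics/w1.png")[92:282,310:555]
cv2.imwrite("pics/c.png",cv2.resize(a,None,fx=3,fy=3,interpolation=cv2.INTER_CUBIC));cv2.imwrite("pics/d.png",cv2.resize(b,None,fx=3,fy=3,interpolation=cv2.INTER_CUBIC))
E
```

```text
(no output)
```

View pics/c.png

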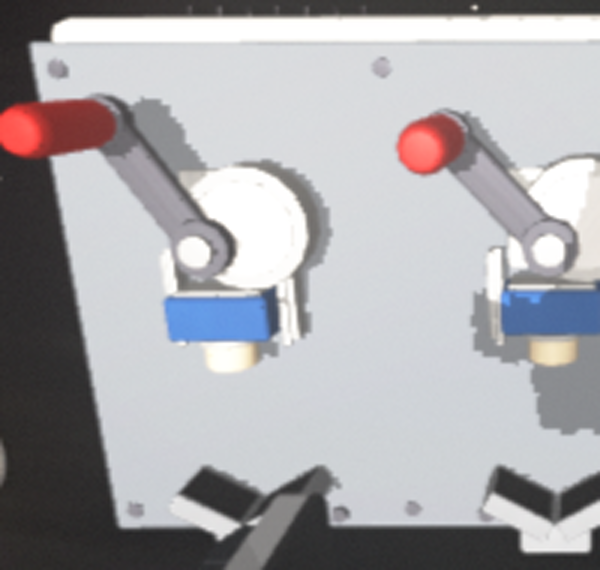

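View pics/d.png

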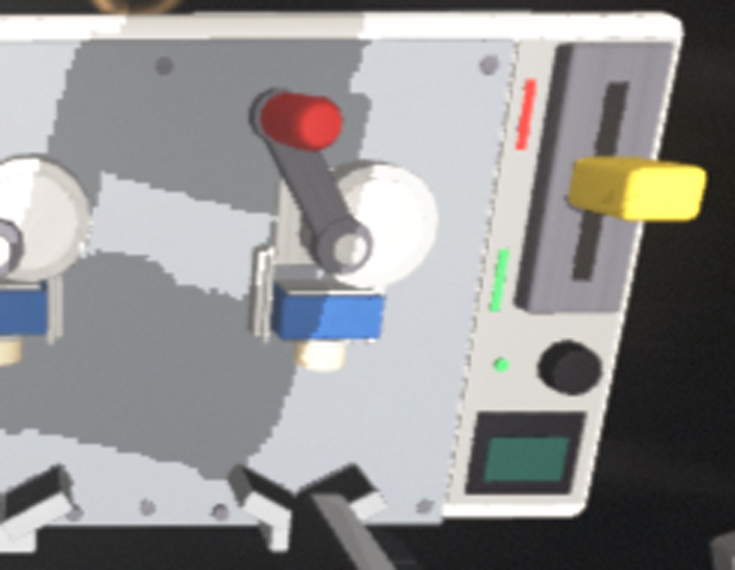

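```bash
python3 - <<'E'
from h import *
import pickle
from scipy.optimize import least_squares
np.set_printoptions(precision=2,suppress=True)
f=pickle.load(open("w1.pkl","rb"))
C=np.array([[-105,-200],[105,-200],[-105,200],[105,200]]);P=[(135.7,106.3),(164.3,267.7),(482.7,105.3),(457.7,266.3)]
W=np.array([atz(f,*p,70)[:2] for p in P]);print(W)
Rm=lambda a:np.array([[np.cos(a),-np.sin(a)],[np.sin(a),np.cos(a)]])
r=least_squares(lambda q:((C@Rm(q[2]).T+q[:2])-W).ravel(),[560,35,.1]);q=r.x;print(q[:2],np.degrees(q[2]),r.fun)
inv=lambda w:Rm(q[2]).T@(w[:2]-q[:2])
for n,u,v,z in(("V1top",310,265.3,99),("lock",532,156.3,105),("g0",134,136,150),("g1",268.3,141,150),("g2",416,133,150)):
    w=atz(f,u,v,z);print(n,w,inv(w))
for z in (70,85,100):
  for u,v in((192,248),(548,250)): print("piv",z,inv(atz(f,125+u/3,92+v/3,z)))
  print("piv2",inv(atz(f,310+350/3,92+247/3,z)))
E
```

```text
[[ 485.05 -172.56]
 [ 692.34 -147.56]
 [ 434.94  222.33]
 [ 640.89  248.66]]
[563.31  37.72] 7.264986251643561 [-0.61 -1.4   0.42  0.16 -1.08  0.5   1.28  0.73]
V1top [647.77  48.24  99.  ] [85.11 -0.24]
lock [482.31 272.49 105.  ] [-50.66 243.13]
g0 [ 506.72 -128.03  150.  ] [ -77.09 -157.26]
g1 [496.07  -5.8  150.  ] [-72.2  -34.66]
g2 [472.32 127.33 150.  ] [-78.92 100.4 ]
piv 70 [ -24.24 -148.56]
piv 70 [-22.94  -2.6 ]
piv2 [-23.72 143.7 ]
piv 85 [ -27.38 -141.69]
piv 85 [-26.13  -1.92]
piv2 [-26.88 138.17]
piv 100 [ -30.52 -134.82]
piv 100 [-29.32  -1.25]
piv2 [-30.04 132.64]
```

```bash
cat >> h.py <<'E'
SX,SY,SA=563.3,37.7,np.radians(7.27)
def sh(x,y): return SX+x*np.cos(SA)-y*np.sin(SA), SY+x*np.sin(SA)+y*np.cos(SA)
def loc(p): 
    dx,dy=p[0]-SX,p[1]-SY; return np.array([dx*np.cos(SA)+dy*np.sin(SA),-dx*np.sin(SA)+dy*np.cos(SA)])
def gs(x,y,z,yaw=97.27):
    s=sense(); print("local",np.round(loc(s["eef_pos"]),1),end=" "); go(*sh(x,y),z,yaw,s)
E
python3 -c "
from h import *
gs(-50.7,243.1,170)"
```

```text
local [-21.   14.1] shift cm [ 2.96 22.9  12.84] turn [0.01 0.01 0.01] at [540.7  49.  298.4] t 3.3 F [-0.2  0.1 -0.1] w 1.001
```

```bash
python3 -m inch '[2.96,22.9,12.8,0,0,0,70, 2.96,22.9,12.8,0,0,0,70, 2.96,22.9,12.8,0,0,0,70, 2.96,22.9,12.8,0,0,0,70, 2.96,22.9,12.8,0,0,0,70, 2.96,22.9,12.8,0,0,0,70, 2.96,22.9,12.8,0,0,0,70, 2.96,22.9,12.8,0,0,0,70]' >/dev/null; python3 -c "
from h import *
gs(-50.7,243.1,93)
f=grab_frame('wrist'); save(f,'w2.png')
for ce,st in blobs(f,'yellow',60): print(ce,st,loc(atz(f,*ce,105)))"
```

```text
local [-49.4 241.4] shift cm [0.14 0.17 7.82] turn [-0.01  0.08 -0.08] at [483.8 270.9 171.2] t 4.1 F [-0.3 -0.2  0.4] w 0.705
```

```bash
python3 -m inch '[0.1,0.2,3.8,0,0,0,70, 0.1,0.2,7.8,0,0,0,70, 0.1,0.2,7.8,0,0,0,70, 0.1,0.2,7.8,0,0,0,70, 0.1,0.2,7.8,0,0,0,0, 0.1,0.2,7.8,0,0,0,0, 0.1,0.2,7.8,0,0,0,0, 0.1,0.2,7.8,0,0,0,0]'; python3 -m inch '[0,0,0,0,0,0,0, 0,0,0,0,0,0,0, 0,0,0,0,0,0,0]'; python3 -c "
from h import *
gs(-50.7,243.1,93)
f=grab_frame('wrist'); save(f,'w3.png')"
```

```text
time: 4.95
eef_pos: [483.9, 273.1, 95.0]
tool_rot: [[-0.992, -0.125, 0.005], [-0.125, 0.992, 0.001], [-0.005, 0.0, -1.0]]
ft_force: [0.3, -2.1, 6.4]
width: 0.319
time: 5.25
eef_pos: [484.0, 273.1, 95.0]
tool_rot: [[-0.992, -0.125, 0.005], [-0.125, 0.992, 0.0], [-0.005, -0.0, -1.0]]
ft_force: [-1.4, -3.2, 7.1]
width: 0.316
local [-48.9 243.5] shift cm [ 0.18 -0.04  0.2 ] turn [-0.01  0.26 -0.1 ] at [484.  273.1  95. ] t 5.2 F [-1.4 -3.2  7.1] w 0.316
```

View pics/w3.png

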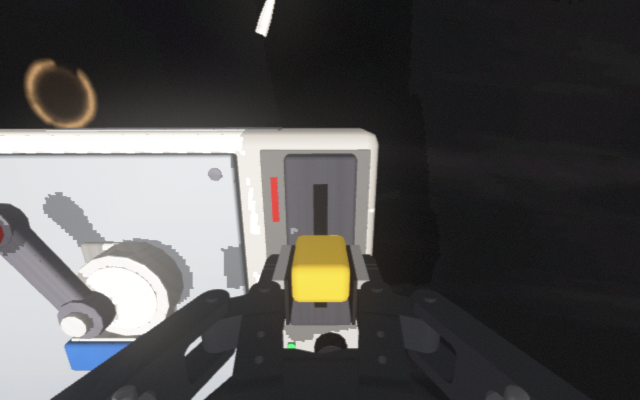

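The grip is held (27 mm), with the slot's front end at about (320,184). Now I'll slide it forward in small steps and watch the force.

```bash
python3 -c "
from h import *
f=grab_frame('wrist')
for z in (60,66): print(loc(atz(f,320,184,z)))"
python3 -m inch '[0.5,0,0,0,0,0,0, 1,0,0,0,0,0,0, 1.5,0,0,0,0,0,0, 2,0,0,0,0,0,0, 2,0,0,0,0,0,0]'; python3 -m inch '[0.4,0,0,0,0,0,0, 0.8,0,0,0,0,0,0, 0.8,0,0,0,0,0,0]';python3 -c "
from h import *
gs(-90,243.1,93)"
```

```text
[-87.34551963 244.25475011]
[-88.84455697 244.26963856]
time: 5.85
eef_pos: [463.8, 270.5, 95.0]
tool_rot: [[-0.992, -0.125, 0.005], [-0.125, 0.992, 0.0], [-0.005, -0.0, -1.0]]
ft_force: [0.0, -3.5, 8.3]
width: 0.314
time: 6.15
eef_pos: [456.0, 269.5, 95.0]
tool_rot: [[-0.992, -0.125, 0.005], [-0.125, 0.992, 0.0], [-0.005, -0.0, -1.0]]
ft_force: [0.4, -3.5, 7.7]
width: 0.319
local [-77.1 243.5] shift cm [ 1.29 -0.05  0.19] turn [-0.01  0.28 -0.09] at [456.  269.5  95. ] t 6.2 F [ 0.4 -3.5  7.7] w 0.319
```

```bash
for i in 1 2 3; do python3 -m inch '[0.3,0,0,0,0,0,0, 0.3,0,0,0,0,0,0]' | sed -n '2p;4p'; done
```

```text
eef_pos: [455.3, 269.4, 95.1]
ft_force: [9.7, -1.6, 0.3]
eef_pos: [455.0, 269.3, 95.2]
ft_force: [20.8, 1.3, -10.7]
eef_pos: [454.6, 269.3, 95.3]
ft_force: [33.5, 3.8, -22.4]
```

Front stop reached. I'll ease off, release, lift, and go to lever 0.

```bash
python3 -m inch '[-0.7,0,0,0,0,0,0, -0.7,0,0,0,0,0,0, -0.7,0,0,0,0,0,70, -0.7,0,0,0,0,0,70, -0.7,0,0,0,0,0,70, -0.7,0,-4,0,0,0,70, -0.7,0,-9,0,0,0,70, -0.7,0,-12,0,0,0,70]'; python3 -c "
from h import *
gs(-77.5,-157.5,205)
f=grab_frame('top'); 
for ce,st in blobs(f,'yellow',60): print(ce,loc(atz(f,*ce,105)))"
```

```text
time: 7.55
eef_pos: [452.7, 269.6, 215.5]
tool_rot: [[-0.992, -0.125, 0.003], [-0.125, 0.992, 0.001], [-0.003, 0.001, -1.0]]
ft_force: [1.6, 0.1, -0.3]
width: 0.704
local [-80.3 244. ] shift cm [ -0.35 -40.15   1.02] turn [ 0.05  0.18 -0.1 ] at [452.7 269.6 215.5] t 7.5 F [ 1.6  0.1 -0.3] w 0.704
[344.05555556 262.94444444] [-210.83821434 -163.52318631]
```

```bash
python3 -m inch '[-0.3,-40.1,1,0,0,0,60, -0.3,-40.1,1,0,0,0,60, -0.3,-40.1,1,0,0,0,60, -0.3,-40.1,1,0,0,0,60, -0.3,-40.1,1,0,0,0,60, -0.3,-40.1,1,0,0,0,60, -0.3,-40.1,1,0,0,0,60, -0.3,-40.1,1,0,0,0,60]'>/dev/null;python3 -m inch '[0,0,0,0,0,0,60, 0,0,0,0,0,0,60]'>/dev/null; python3 -c "
from h import *
gs(-77.5,-157.5,135)
f=grab_frame('top'); 
for ce,st in blobs(f,'yellow',20): print('lock',ce,st[4],loc(atz(f,*ce,105)))
for c in('white','blue','green'):
  for ce,st in blobs(f,c,200): print(c,ce,atz(f,*ce,58)[:2])
f=grab_frame('wrist'); save(f,'w4.png')
for ce,st in blobs(f,'red',40): print(ce,st,loc(atz(f,*ce,150)),loc(atz(f,*ce,130)))"
```

```text
local [ -79.3 -156.7] shift cm [-0.19 -0.09  6.65] turn [ 0.08 -0.07 -0.24] at [ 504.4 -127.8  201.5] t 8.6 F [ 0.6  0.5 -0.1] w 0.598
lock [557.04  87.4 ] 25 [ 221.55656233 -829.64012023]
lock [193.31460674 230.78651685] 89 [-79.2809151  237.48382934]
white [290.33420366 105.2689295 ] [826.50235491  10.4059445 ]
white [614.1556962  116.67468354] [ 822.20153355 -962.10527828]
white [347.24561404 107.66165414] [ 824.60103559 -156.89070435]
white [520.66451613 125.72903226] [ 786.07375528 -675.74449883]
white [382.55821918 153.19178082] [ 692.14915824 -263.01250841]
white [257.97015994 192.77596085] [567.00898008  96.88913759]
white [393.25287356 194.96168582] [ 570.03562698 -295.83015919]
white [ 20.59666884 263.74853037] [351.90125668 751.8143143 ]
white [ 84.74375743 247.79072533] [399.72842929 578.1735616 ]
white [252.02866242 280.70063694] [315.68603607 106.01490397]
white [129.06299213 333.71259843] [163.30816024 443.24639716]
white [163.21510673 353.73234811] [109.53402823 346.5155224 ]
white [240.74358974 346.47863248] [131.85001374 131.83238772]
white [330.87336245 365.643377  ] [  81.59300374 -123.27486037]
blue [532.43004115  99.61522634] [ 866.47208248 -712.33315241]
blue [447.46583851 221.01552795] [ 497.56011268 -455.80764228]
green [398.07317073 252.50948509] [ 403.40787529 -311.57230975]
[ 1.99342105 31.67763158] [  0  14   6  35 152] [-197.99307641 -325.26035621] [-202.6228883  -344.50537857]
[635.0952381  214.23129252] [629 205  11  19 147] [-93.35717126  47.85464976] [-86.18348385  70.69902974]
[487.0913242  237.36834094] [467 219  37  34 657] [-77.33962591 -44.64721712] [-68.35907224 -32.23755091]
[311.49174917 235.87458746] [302 227  21  19 303] [ -78.64714643 -160.56204226] [ -69.81408819 -161.22819888]
```

```bash
python3 -m inch '[-0.1,-0.15,3,0,0,0,60, -0.1,-0.15,6.6,0,0,0,60, -0.1,-0.15,6.6,0,0,0,60, -0.1,-0.15,6.6,0,0,0,60, -0.1,-0.15,6.6,0,0,0,0, -0.1,-0.15,6.6,0,0,0,0, -0.1,-0.15,6.6,0,0,0,0, -0.1,-0.15,6.6,0,0,0,0]'; python3 -m inch '[0,0,0,0,0,0,0, 0,0,0,0,0,0,0, 0,0,0,0,0,0,0]'; python3 -c "
from h import *
gs(-52,-181,135)"
```

```text
time: 9.5
eef_pos: [506.9, -130.8, 138.8]
tool_rot: [[-0.992, -0.125, 0.002], [-0.125, 0.992, -0.005], [-0.001, -0.005, -1.0]]
ft_force: [-4.5, -6.4, 4.7]
width: 0.173
time: 9.8
eef_pos: [506.9, -130.8, 138.8]
tool_rot: [[-0.992, -0.124, 0.002], [-0.124, 0.992, -0.005], [-0.001, -0.005, -1.0]]
ft_force: [-4.6, -6.7, 4.7]
width: 0.176
local [ -77.2 -160. ] shift cm [-2.53 -2.09  0.39] turn [-0.3   0.07 -0.12] at [ 506.9 -130.8  138.8] t 9.8 F [-4.6 -6.7  4.7] w 0.176
```

```bash
python3 -m inch '[-0.45,-0.7,0,0,0,0,0, -1.06,-1.27,0,0,0,0,0, -1.77,-1.76,0,0,0,0,0, -2.5,-2.12,0,0,0,0,0, -2.5,-2.12,0,0,0,0,0, -2.5,-2.12,0,0,0,0,0]'; python3 -c "
from h import *
gs(-52,-181,135)"
```

```text
time: 10.4
eef_pos: [534.8, -147.6, 138.7]
tool_rot: [[-0.992, -0.124, 0.003], [-0.124, 0.992, -0.002], [-0.003, -0.003, -1.0]]
ft_force: [-2.7, -1.5, 5.9]
width: 0.177
local [ -51.7 -180.2] shift cm [ 0.03 -0.08  0.37] turn [-0.16  0.15 -0.12] at [ 534.8 -147.6  138.7] t 10.4 F [-2.7 -1.5  5.9] w 0.177
```

```bash
python3 -m inch '[0,0,0,0,0,0,60, 0,0,0,0,0,0,60, 0,0,0,0,0,0,60, 0,0,-4,0,0,0,60, 0,0,-8,0,0,0,60, 0,0,-8,0,0,0,100]'|sed -n 2p; python3 -c "
from h import *
f=grab_frame('scene')
for c in('white','blue','green'):
  for ce,st in blobs(f,c,100):
    if 320<ce[0]<400 and 230<ce[1]<290: print(c,ce,atz(f,*ce,58)[:2])
go(402,-312,160,97.27)"
```

```text
eef_pos: [536.8, -147.9, 222.8]
white [381.86394558 233.0952381 ] [ 644.72236972 -316.01121067]
white [362.33039648 241.67400881] [ 555.62842042 -310.42209081]
blue [383.82421875 271.953125  ] [ 493.84266874 -458.98049292]
green [327.78030303 260.4469697 ] [ 400.36461521 -314.99807271]
shift cm [ 15.32 -14.66   5.95] turn [-0.22  0.33 -0.11] at [ 535.4 -147.3  219.8] t 11.1 F [-0.4  0.6 -0.4] w 0.835
```

```bash
python3 -m inch '[15.3,-14.7,0,0,0,0,100, 15.3,-14.7,0,0,0,0,100, 15.3,-14.7,3,0,0,0,100, 15.3,-14.7,6,0,0,0,100, 15.3,-14.7,6,0,0,0,100, 15.3,-14.7,6,0,0,0,100, 15.3,-14.7,6,0,0,0,100, 15.3,-14.7,6,0,0,0,100]'|sed -n 2p; cat >> h.py <<'E'
def lid(f,c,near=None,z=58,amin=60):
    """circle-fit of the lid blob; returns world xy of the lid's top"""
    out=[]
    hsv=cv2.cvtColor(f["frame"],cv2.COLOR_RGB2HSV)
    m=cv2.inRange(hsv,*map(np.array,COL[c]))
    for k in cv2.findContours(m,cv2.RETR_EXTERNAL,cv2.CHAIN_APPROX_NONE)[0]:
        if cv2.contourArea(k)<amin: continue
        (u,v),r=cv2.minEnclosingCircle(k); M=cv2.moments(k)
        out.append((np.round([u,v,r],1),np.round(atz(f,u,v,z)[:2],1),np.round(atz(f,M["m10"]/M["m00"],M["m01"]/M["m00"],z)[:2],1)))
    return out
E
python3 -c "
from h import *
f=grab_frame('wrist'); save(f,'w5.png'); print(lid(f,'green',amin=400))
go(402,-312,160,97.27)"
```

```text
eef_pos: [400.9, -311.0, 156.7]
[(array([319. , 212.7,  39.5]), array([ 402. , -311.1]), array([ 401.2, -310.9]))]
shift cm [-0.08 -0.11 -0.3 ] turn [-0.06  0.05 -0.03] at [ 401.1 -311.   157. ] t 11.9 F [-0.2  0.1  0. ] w 0.997
```

View pics/w5.png

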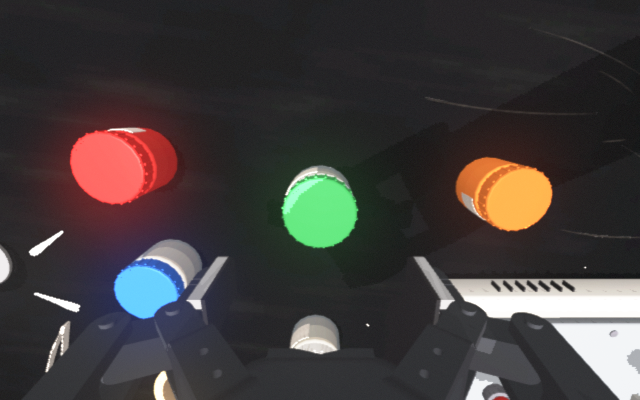

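The green lid is at (320,211), centred under the TCP within 1 mm. Descend and grip.

```bash
python3 -m inch '[0,0,5,0,0,0,100, 0,0,10,0,0,0,100, 0,0,12.3,0,0,0,100, 0,0,12.3,0,0,0,100, 0,0,12.3,0,0,0,0, 0,0,12.3,0,0,0,0, 0,0,12.3,0,0,0,0, 0,0,12.3,0,0,0,0]'; python3 -m inch '[0,0,0,0,0,0,0, 0,0,0,0,0,0,0, 0,0,-5,0,0,0,0, 0,0,-10,0,0,0,0, 0,0,-15,0,0,0,0, 0,0,-17,0,0,0,0]'; python3 -c "
from h import *
gs(48,-130.5,190)"
```

```text
time: 12.7
eef_pos: [401.9, -313.1, 36.0]
tool_rot: [[-0.992, -0.125, 0.004], [-0.125, 0.992, -0.004], [-0.003, -0.004, -1.0]]
ft_force: [2.0, 0.7, 7.0]
width: 0.716
time: 13.3
eef_pos: [401.9, -313.4, 210.1]
tool_rot: [[-0.992, -0.125, 0.007], [-0.125, 0.992, -0.008], [-0.006, -0.009, -1.0]]
ft_force: [0.2, -0.0, -0.2]
width: 0.711
local [-204.6 -327.8] shift cm [-25.21  19.8    1.97] turn [-0.52  0.32 -0.11] at [ 401.9 -313.4  210.1] t 13.3 F [ 0.2 -0.  -0.2] w 0.711
```

```bash
python3 -m inch '[-25.2,19.8,0,0,0,0,0, -25.2,19.8,0,0,0,0,0, -25.2,19.8,0,0,0,0,0, -25.2,19.8,0,0,0,0,0, -25.2,19.8,0,0,0,0,0, -25.2,19.8,0,0,0,0,0, -25.2,19.8,0,0,0,0,0, -25.2,19.8,0,0,0,0,0]'|tail -1; python3 -m inch '[0,0,0,0,0,0,0, 0,0,0,0,0,0,0]'|tail -1; python3 -c "
from h import *
gs(48,-130.5,130)
f=grab_frame('wrist'); save(f,'w6.png')
s=sense();print(s['eef_pos'],lid(f,'green',z=s['eef_pos'][2]+22,amin=400))"
```

```text
width: 0.718
width: 0.708
local [  45.6 -129. ] shift cm [-0.24 -0.15  7.35] turn [-0.01 -0.01 -0.19] at [624.8 -84.5 203.5] t 14.3 F [-0.7 -0.6 -1. ] w 0.708
[624.80469131 -84.62586774 203.51108311] [(array([320.3, 299.5,  72.6]), array([621.5, -83.9]), array([619.2, -84.3]))]
```

View pics/w6.png

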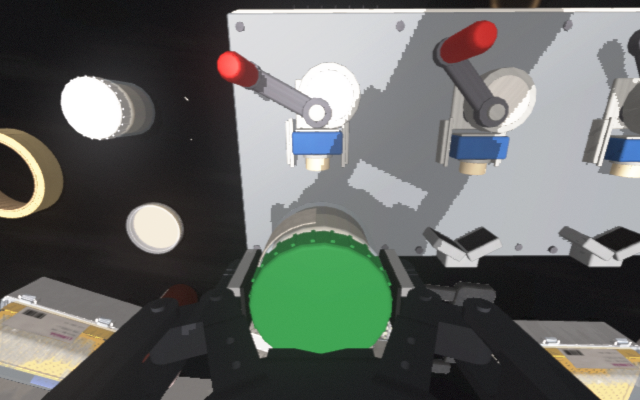

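The green jar is upright and centred in the grip at about (320,300), above station 0. Lower it.

```bash
python3 -m inch '[-0.24,-0.15,4,0,0,0,0, -0.24,-0.15,7,0,0,0,0, -0.24,-0.15,7,0,0,0,0]'|tail -1; python3 -c "
from h import *
gs(48,-130.5,106)"; python3 -m inch '[0,0,1,0,0,0,0, 0,0,2,0,0,0,0, 0,0,2.4,0,0,0,0, 0,0,2.5,0,0,0,0, 0,0,2.5,0,0,0,0]'; python3 -c "
from h import *
gs(48,-130.5,106)"
```

```text
width: 0.714
local [  44.9 -129.3] shift cm [-0.33 -0.13  2.23] turn [ 0.24 -0.52 -0.22] at [624.2 -84.9 128.3] t 14.7 F [-1.9  0.2 -1.6] w 0.714
time: 15.15
eef_pos: [628.2, -85.7, 109.2]
tool_rot: [[-0.992, -0.124, 0.0], [-0.124, 0.992, -0.002], [-0.0, -0.002, -1.0]]
ft_force: [-4.4, -4.4, -0.0]
width: 0.712
local [  48.8 -130.6] shift cm [0.08 0.01 0.32] turn [-0.09  0.   -0.12] at [628.2 -85.7 109.2] t 15.2 F [-4.4 -4.4 -0. ] w 0.712
```

```bash
python3 -m inch '[0,0,0.3,0,0,0,0, 0,0,0.3,0,0,0,0, 0,0,0.3,0,0,0,0]'; python3 -c "
from h import *
gs(48,-130.5,106)"
```

```text
time: 15.45
eef_pos: [628.3, -85.8, 106.4]
tool_rot: [[-0.992, -0.124, 0.0], [-0.124, 0.992, -0.002], [-0.0, -0.002, -1.0]]
ft_force: [-3.9, -4.1, 0.9]
width: 0.709
local [  48.8 -130.7] shift cm [0.08 0.02 0.04] turn [-0.11  0.01 -0.12] at [628.3 -85.8 106.4] t 15.4 F [-3.9 -4.1  0.9] w 0.709
```

```bash
for i in 1 2; do python3 -m inch '[0,0,0.15,0,0,0,0, 0,0,0.15,0,0,0,0]'|sed -n '2p;4p'; done
```

```text
eef_pos: [628.3, -85.8, 106.1]
ft_force: [-8.8, -3.9, 8.1]
eef_pos: [628.3, -85.8, 106.1]
ft_force: [-13.5, -2.5, 16.0]
```

```bash
python3 -m inch '[0,0,-0.2,0,0,0,0, 0,0,-0.2,0,0,0,95, 0,0,-0.2,0,0,0,95, 0,0,-0.2,0,0,0,95, 0,0,-0.2,0,0,0,95, 0,0,-4,0,0,0,95, 0,0,-9,0,0,0,95, 0,0,-10,0,0,0,95]'; python3 -c "
from h import *
gs(-52,-181,205)
f=grab_frame('wrist'); save(f,'w7.png'); r=lid(f,'green',z=128,amin=400); print(r,[loc(q[1]) for q in r])
f=grab_frame('top');r=lid(f,'green',z=128,amin=200); print(r,[loc(q[1]) for q in r])"
```

```text
time: 16.65
eef_pos: [631.4, -85.6, 209.5]
tool_rot: [[-0.992, -0.125, 0.011], [-0.125, 0.992, -0.003], [-0.011, -0.005, -1.0]]
ft_force: [0.9, -0.2, 1.1]
width: 0.949
local [  52.  -130.9] shift cm [10.39 -5.02  0.36] turn [-0.27  0.6  -0.11] at [631.4 -85.6 209.5] t 16.6 F [ 0.9 -0.2  1.1] w 0.949
[(array([321.2, 212.7,  40.7]), array([627.2, -85. ]), array([626.9, -85.2]))] [array([  47.859197  , -129.79983537])]
[] []
```

```bash
python3 -m inch '[10.4,-5,0,0,0,0,60, 10.4,-5,0,0,0,0,60, 10.4,-5,0,0,0,0,60, 10.4,-5,0,0,0,0,60, 10.4,-5,3.5,0,0,0,60, 10.4,-5,7.2,0,0,0,60, 10.4,-5,7.2,0,0,0,60, 10.4,-5,7.2,0,0,0,60]'|sed -n '2p;4p';python3 -m inch '[0,0,0,0,0,0,0, 0,0,0,0,0,0,0, 0,0,0,0,0,0,0, 0,0,0,0,0,0,0, 0,0,0,0,0,0,0]'; python3 -c "
from h import *
gs(-52,-181,138)
s=sense();p=loc(s['eef_pos'])-[-32,-130.5];a=np.degrees(np.arctan2(-p[0],-p[1]));print(p,np.hypot(*p),np.radians(a-10))"
```

```text
eef_pos: [531.4, -146.6, 129.8]
ft_force: [0.6, -1.2, 0.3]
time: 18.05
eef_pos: [532.4, -147.9, 132.4]
tool_rot: [[-0.992, -0.124, 0.003], [-0.124, 0.992, -0.001], [-0.003, -0.002, -1.0]]
ft_force: [0.1, 1.0, 6.6]
width: 0.178
local [ -54.1 -180.2] shift cm [-0.21 -0.08 -0.56] turn [-0.1   0.19 -0.12] at [ 532.4 -147.9  132.4] t 18.1 F [0.1 1.  6.6] w 0.178
[-22.1101154  -49.68779073] 54.38505080557278 0.24413924223928696
```

```bash
cat >> h.py <<'E'
def lev(k):
    s=sense(); p=loc(s['eef_pos'])-[-32,130*(k-1)-.5]; print("rel",p,"R",np.hypot(*p),"theta",np.arctan2(-p[0],-p[1])-np.radians(10),"F",np.round(s["ft_force"],1),"w",s["width"],"t",s["time"])
E
python3 -m inch '[0.75,0.33,0,0,0,0,0, 1.4,0.82,0,0,0,0,0, 1.97,1.4,0,0,0,0,0, 2.45,2.06,0,0,0,0,0, 2.83,2.78,0,0,0,0,0, 3.1,3.5,0,0,0,0,0, 3.1,3.5,0,0,0,0,0]'|tail -2; python3 -c "
from h import *
lev(0)"
```

```text
ft_force: [-7.1, -14.7, 7.3]
width: 0.178
rel [-54.6405449  -17.67698512] R 57.42878154418743 theta 1.0833760609967138 F [ -7.1 -14.7   7.3] w 0.1780798996935146 t 18.75
```

```bash
python3 -m inch '[0,0,0,0,0,0,60, 0,0,0,0,0,0,60, 0,0,0,0,0,0,60, 0,0,-4,0,0,0,60, 0,0,-9,0,0,0,60, 0,0,-12,0,0,0,100, 0,0,-12,0,0,0,100]'|sed -n '2p;4p'; python3 -c "
from h import *
f=grab_frame('wrist'); save(f,'w8.png'); r=lid(f,'green',z=128,amin=400); print([(q[0],loc(q[1]),loc(q[2])) for q in r])
for ce,st in blobs(f,'red',40): print('red',ce,st[4],loc(atz(f,*ce,150)))
cv2.imwrite('pics/e.png',cv2.resize(cv2.cvtColor(f['frame'],4)[130:400,180:520],None,fx=2,fy=2,interpolation=2))
f=grab_frame('top');
print('white',[q for q in lid(f,'white',amin=180) if -340<q[1][1]<-220]); print('blue',lid(f,'blue',amin=200),'green',lid(f,'green',z=128))
go(568,-297,160,97.27)"
```

```text
eef_pos: [498.6, -117.3, 256.0]
ft_force: [1.0, 0.7, 0.4]
[(array([335.1, 319.3,  29.7]), array([  47.10155179, -130.20723413]), array([  45.56299244, -130.41420061]))]
red [20.82965845 37.81971466] 2313 [-210.13567125 -356.58665857]
red [531.22689076  14.93277311] 119 [-223.17218884   -1.02508128]
red [593.61428571 205.80549451] 910 [-85.63166037  80.92319197]
red [317.55487805 207.0304878 ] 164 [ -84.27893191 -147.6684803 ]
red [446.09411765 220.04117647] 170 [-72.81032825 -39.1744898 ]
white [(array([393. , 195. ,   9.2]), array([ 569.9, -295.1]), array([ 570.1, -295.8])), (array([382.6, 153.2,   9.6]), array([ 692.3, -263.1]), array([ 692.2, -263.2]))]
blue [(array([447.4, 221.2,  10.5]), array([ 497.1, -455.6]), array([ 497.8, -455.9])), (array([535.9,  98.6,  25.3]), array([ 869.8, -723. ]), array([ 866. , -712.6]))] green [(array([322.7, 169.9,  11.4]), array([627.8, -86.1]), array([628.7, -85.8]))]
shift cm [ -4.87 -18.82   9.06] turn [-0.02  0.05 -0.1 ] at [ 496.1 -116.3  250.5] t 19.6 F [-0.9  0.3 -0.3] w 0.996
```

View pics/e.png

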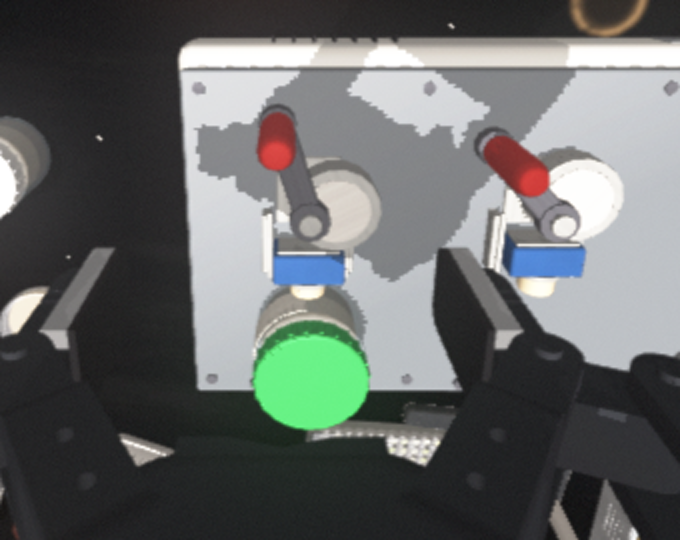

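Green is in station 0. The nose at crop (308,290) looks shorter than its neighbour's (537,287), so it is lightly sunk. Next is white.

```bash
python3 -m inch '[-4.9,-18.8,4,0,0,0,100, -4.9,-18.8,9,0,0,0,100, -4.9,-18.8,9,0,0,0,100, -4.9,-18.8,9,0,0,0,100, -4.9,-18.8,9,0,0,0,100, -4.9,-18.8,9,0,0,0,100, -4.9,-18.8,9,0,0,0,100]'|sed -n 2p; python3 -c "
from h import *
f=grab_frame('wrist'); save(f,'w9.png'); 
for q in lid(f,'white',amin=400): print(q)
print([(round(r['p'],2),np.round(r['box'],1)) for r in regions_of('wrist','jar_white')])
go(568,-297,35,97.27)"
```

```text
eef_pos: [567.2, -295.9, 158.6]
(array([326.5, 313.1,  26.7]), array([ 664.9, -276.7]), array([ 665.7, -276.6]))
(array([177.1, 258.8,  45.2]), array([ 625.6, -412. ]), array([ 618.9, -421.9]))
(array([601. , 261. ,  83.2]), array([582.2, -47.7]), array([587.5, -27.8]))
(array([320. , 209.5,  33.7]), array([ 565.8, -295.3]), array([ 568.3, -295.5]))
(array([525. , 244.5,  79.6]), array([ 575.2, -118.3]), array([ 582.9, -119.3]))
(array([621.5, 141.5,  21.5]), array([482.9, -74. ]), array([482.9, -70.1]))
(array([552. , 206. , 127.4]), array([ 539.3, -108. ]), array([ 515., -149.]))
[(0.91, array([319.7, 207.3,  61.8,  78.5])), (0.91, array([530.6,   9.7,  82.4,  19.3]))]
shift cm [ 0.   -0.13 12.55] turn [ 0.02 -0.01 -0.05] at [ 567.9 -295.7  160.5] t 20.4 F [-0.  -0.6  0.4] w 1.004
```

```bash
python3 -m inch '[0,0,5,0,0,0,100, 0,0,10,0,0,0,100, 0,0,12.5,0,0,0,100, 0,0,12.5,0,0,0,100, 0,0,12.5,0,0,0,0, 0,0,12.5,0,0,0,0, 0,0,12.5,0,0,0,0, 0,0,12.5,0,0,0,0]'; python3 -m inch '[0,0,0,0,0,0,0, 0,0,0,0,0,0,0, 0,0,-5,0,0,0,0, 0,0,-10,0,0,0,0, 0,0,-15,0,0,0,0, 0,0,-18,0,0,0,0, 0,0,-18,0,0,0,0]'; python3 -c "
from h import *
gs(53,129.5,210)"
```

```text
time: 21.15
eef_pos: [570.1, -298.2, 39.0]
tool_rot: [[-0.992, -0.125, 0.005], [-0.125, 0.992, -0.003], [-0.004, -0.004, -1.0]]
ft_force: [-0.2, 0.8, 6.1]
width: 0.617
time: 21.85
eef_pos: [570.8, -299.0, 223.8]
tool_rot: [[-0.992, -0.125, 0.011], [-0.125, 0.992, -0.009], [-0.01, -0.01, -1.0]]
ft_force: [0.2, 0.5, -0.8]
width: 0.62
local [ -35.2 -334.9] shift cm [-8.71 46.47  1.01] turn [-0.56  0.56 -0.11] at [ 570.8 -299.   223.8] t 21.9 F [ 0.2  0.5 -0.8] w 0.62
```

```bash
python3 -m inch '[-8.7,46.4,0,0,0,0,0, -8.7,46.4,0,0,0,0,0, -8.7,46.4,0,0,0,0,0, -8.7,46.4,0,0,0,0,0, -8.7,46.4,0,0,0,0,0, -8.7,46.4,0,0,0,0,0, -8.7,46.4,0,0,0,0,0, -8.7,46.4,0,0,0,0,0]'|tail -1; python3 -m inch '[0,1.5,0,0,0,0,0, 0,1.5,0,0,0,0,0, 0,1.5,0,0,0,0,0]'|tail -1; python3 -c "
from h import *
gs(52.5,129.5,140)"
```

```text
width: 0.615
width: 0.617
local [36.5 74.9] shift cm [-1.6   5.47  7.48] turn [-0.03 -0.05 -0.12] at [590.  116.6 214.8] t 22.9 F [-0.1  0.1 -1.7] w 0.617
```

```bash
python3 -m inch '[-1.6,5.45,0,0,0,0,0, -1.6,5.45,0,0,0,0,0, -1.6,5.45,0,0,0,0,0, -1.6,5.45,3.5,0,0,0,0, -1.6,5.45,7,0,0,0,0, -1.6,5.45,7,0,0,0,0]'|tail -1; python3 -c "
from h import *
gs(52.5,129.5,112)
f=grab_frame('wrist'); save(f,'w10.png')"
```

```text
width: 0.614
local [ 49.  127.9] shift cm [-0.38  0.16  2.74] turn [-0.01 -0.66 -0.25] at [595.7 170.8 139.5] t 23.6 F [-1.3  0.4 -2.4] w 0.614
```

View pics/w10.png

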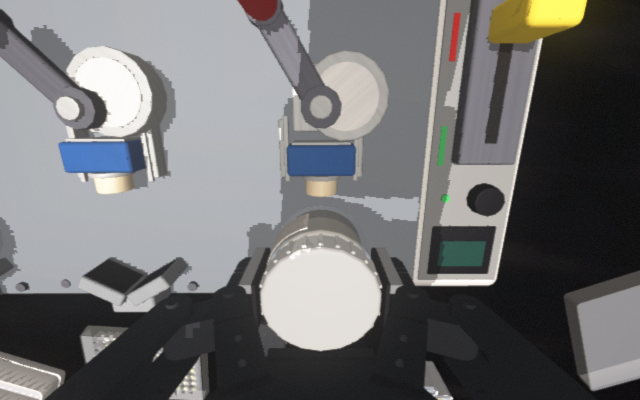

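White is held upright at about (320,290), in line with nose 2 at (320,185). Lower it.

```bash
python3 -m inch '[-0.35,0.15,1.5,0,0,0,0, -0.35,0.15,2.7,0,0,0,0, -0.35,0.15,2.7,0,0,0,0, -0.35,0.15,2.9,0,0,0,0, -0.35,0.15,2.9,0,0,0,0]'|sed -n '2p;4,5p'; for i in 1 2 ; do python3 -m inch '[0,0,0.15,0,0,0,0, 0,0,0.15,0,0,0,0]'|sed -n '2p;4p'; done;  python3 -c "
from h import *
gs(52.5,129.5,112)"
```

```text
eef_pos: [610.5, 175.0, 133.1]
ft_force: [-22.6, -5.1, 56.1]
width: 0.621
eef_pos: [610.5, 175.0, 133.1]
ft_force: [-27.5, -6.0, 63.6]
eef_pos: [610.6, 175.0, 133.1]
ft_force: [-30.4, -7.9, 71.1]
local [ 64.3 130.2] shift cm [ 1.22 -0.07  2.09] turn [-0.19  0.93 -0.03] at [610.6 175.  133.1] t 24.5 F [-30.4  -7.9  71.1] w 0.614
```

Blocked: it came down on the V's top edge. I'll raise it at once and re-measure after settling.

```bash
python3 -m inch '[0,0,-2,0,0,0,0, 0,0,-4,0,0,0,0, 0,0,-5,0,0,0,0, 0,0,-5,0,0,0,0, 0,0,-5,0,0,0,0, 0,0,-5,0,0,0,0]'|sed -n '2p;4,5p';  python3 -c "
from h import *
gs(52.5,129.5,155)
f=grab_frame('wrist'); save(f,'w11.png')
s=sense();
for z in (18,24,30):
  for q in lid(f,'white',z=s['eef_pos'][2]+z,amin=3000): print(z,q[0],loc(q[1]),loc(q[2]))"
```

```text
eef_pos: [602.1, 175.0, 161.9]
ft_force: [0.2, 0.2, -1.8]
width: 0.618
local [ 55.8 131.3] shift cm [ 0.33 -0.18  0.69] turn [ 0.   -0.13 -0.13] at [602.1 175.  161.9] t 25.1 F [ 0.2  0.2 -1.8] w 0.618
18 [320.6 293.9  63.5] [ 52.76439393 132.28638907] [ 53.84289632 132.04799323]
18 [440.4 133.1 134. ] [-14.30363024 175.52109891] [-1.81818539e-02  1.83981357e+02]
18 [148.5 125.9 161.6] [-17.06140056  70.92925074] [-21.39501277  78.84125461]
24 [320.6 293.9  63.5] [ 48.63408188 132.30924412] [ 49.71258427 132.07084828]
24 [440.4 133.1 134. ] [-14.70653489 173.15304742] [ -1.19138623 181.10671053]
24 [148.5 125.9 161.6] [-17.32551934  74.39049926] [-21.42481592  81.76855913]
30 [320.6 293.9  63.5] [ 44.50376982 132.33209917] [ 45.48307614 132.10635785]
30 [440.4 133.1 134. ] [-15.12209406 170.68579985] [ -2.4637867  178.24471873]
30 [148.5 125.9 161.6] [-17.60229265  77.75255168] [-21.44196455  84.79505974]
```

View pics/w11.png

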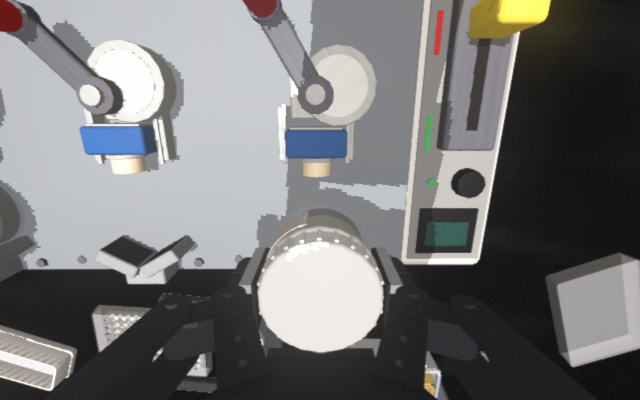

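The jar is still upright in the grip. The true settled x was 56 mm, so it was too far back. I'll shift it 4 mm forward and settle before lowering.

```bash
python3 -m inch '[0.4,-0.18,0,0,0,0,0, 0.4,-0.18,2,0,0,0,0, 0.4,-0.18,2,0,0,0,0, 0.4,-0.18,2,0,0,0,0, 0.4,-0.18,2,0,0,0,0, 0.4,-0.18,2,0,0,0,0]'|tail -2;  python3 -c "
from h import *
gs(51.5,129.5,110)"
```

```text
ft_force: [-0.2, -0.6, -0.9]
width: 0.615
local [ 53.  129.6] shift cm [ 0.16 -0.01  3.43] turn [-0.    0.08 -0.12] at [599.5 173.  144.3] t 25.8 F [-0.2 -0.6 -0.9] w 0.615
```

```bash
python3 -m inch '[0.16,0,0.7,0,0,0,0, 0.16,0,1.4,0,0,0,0, 0.16,0,1.4,0,0,0,0, 0.16,0,1.4,0,0,0,0]'|sed -n '2p;4p'; python3 -c "
from h import *
gs(51.5,129.5,110)";python3 -m inch '[0,0,0.5,0,0,0,0, 0,0,1,0,0,0,0, 0,0,1,0,0,0,0]'|sed -n '2p;4p'; python3 -c "
from h import *
gs(51.5,129.5,110)"
```

```text
eef_pos: [597.1, 172.7, 128.7]
ft_force: [-0.0, 0.4, -0.8]
local [ 50.6 129.6] shift cm [-0.09 -0.01  1.87] turn [ 0.   -0.06 -0.12] at [597.1 172.7 128.7] t 26.1 F [-0.   0.4 -0.8] w 0.616
eef_pos: [596.7, 172.6, 118.2]
ft_force: [-0.9, 0.6, -1.4]
local [ 50.3 129.6] shift cm [-0.13 -0.01  0.82] turn [ 0.   -0.11 -0.12] at [596.7 172.6 118.2] t 26.4 F [-0.9  0.6 -1.4] w 0.616
```

```bash
python3 -m inch '[0,0,0.5,0,0,0,0, 0,0,0.7,0,0,0,0, 0,0,0.7,0,0,0,0]'|sed -n '2p;4p'; for i in 1 2 3; do python3 -m inch '[0,0,0.2,0,0,0,0, 0,0,0.2,0,0,0,0]'|sed -n '2p;4p'; done
```

```text
eef_pos: [597.1, 172.7, 111.8]
ft_force: [-0.8, 0.6, -1.4]
eef_pos: [597.3, 172.7, 110.2]
ft_force: [0.1, -0.3, -0.6]
eef_pos: [597.2, 172.7, 108.1]
ft_force: [-0.3, -1.3, -1.3]
eef_pos: [597.5, 172.7, 106.3]
ft_force: [0.3, 0.2, -0.6]
```

```bash
for i in 1 2 3; do python3 -m inch '[0,0,0.15,0,0,0,0, 0,0,0.15,0,0,0,0]'|sed -n '2p;4p'; done
```

```text
eef_pos: [597.7, 172.7, 106.0]
ft_force: [-1.9, -1.4, 4.9]
eef_pos: [598.0, 172.8, 105.8]
ft_force: [-5.6, -0.5, 11.3]
eef_pos: [598.2, 172.8, 105.6]
ft_force: [-7.4, -0.3, 18.7]
```

```bash
python3 -m inch '[0,0,-0.3,0,0,0,0, 0,0,-0.3,0,0,0,95, 0,0,-0.3,0,0,0,95, 0,0,-0.3,0,0,0,95, 0,0,-0.3,0,0,0,95, 0,0,-4,0,0,0,95, 0,0,-9,0,0,0,95, 0,0,-10,0,0,0,95]'>/dev/null; python3 -m inch '[0,0,0,0,0,0,60, 0,0,0,0,0,0,60]'|sed -n '4p';python3 -c "
from h import *
gs(-77.5,100,205)
f=grab_frame('wrist'); save(f,'w12.png')
for q in lid(f,'white',z=128,amin=1500): print(q[0],loc(q[1]),loc(q[2]))
f=grab_frame('top');
for ce,st in blobs(f,'red',15): print('red',st[4],loc(atz(f,*ce,145)))
for ce,st in blobs(f,'yellow',60): print('y',loc(atz(f,*ce,105)))"
```

```text
ft_force: [0.0, -0.0, -0.4]
local [ 50.2 129.6] shift cm [12.76 -2.99 -0.44] turn [ 0.   -0.12 -0.12] at [596.7 172.6 200.4] t 28.9 F [ 0.  -0.  -0.4] w 0.634
[205.  127.  185.3] [-17.90842586  54.80682697] [-19.88743955  47.19607768]
[442.  125.  132.8] [-18.94139426 210.28747843] [ -2.08622044 204.91131663]
red 71 [ 193.7301733  -726.12959813]
red 121 [   7.65765596 -835.01904818]
red 21 [-72.09541594 -39.36275461]
red 22 [ -83.35619206 -147.65351827]
red 34 [-79.09068658  97.22998455]
red 411 [-227.45906968 -452.91642141]
y [-210.926129   -163.57198389]
```

```bash
python3 -m inch '[12.8,-3,-0.4,0,0,0,60, 12.8,-3,-0.4,0,0,0,60, 12.8,-3,-0.4,0,0,0,60, 12.8,-3,-0.4,0,0,0,60, 12.8,-3,3,0,0,0,60, 12.8,-3,6.4,0,0,0,60, 12.8,-3,6.4,0,0,0,60, 12.8,-3,6.4,0,0,0,60]'|sed -n '2p;4p';python3 -m inch '[0,0,0,0,0,0,0, 0,0,0,0,0,0,0, 0,0,0,0,0,0,0, 0,0,0,0,0,0,0, 0,0,0,0,0,0,0]'|sed -n '2p;4,5p'; python3 -c "
from h import *
lev(2)"
```

```text
eef_pos: [474.0, 127.1, 137.2]
ft_force: [0.5, -0.1, -0.6]
eef_pos: [475.4, 127.4, 139.6]
ft_force: [-0.9, 2.7, 5.4]
width: 0.178
rel [-43.82552179 -29.44794427] R 52.800168389650985 theta 0.804621688647202 F [-0.9  2.7  5.4] w 0.17756792898672677 t 30.35
```

```bash
python3 -m inch '[0.33,0.6,0,0,0,0,0, 0.58,1.24,0,0,0,0,0, 0.74,1.9,0,0,0,0,0, 0.84,2.56,0,0,0,0,0, 0.84,3.25,0,0,0,0,0, 0.77,3.9,0,0,0,0,0, 0.58,4.6,0,0,0,0,0, 0.33,5.26,0,0,0,0,0]'|sed -n '2p;4,5p';python3 -m inch '[0,0,0,0,0,0,0, 0,0,0,0,0,0,0]'|sed -n '4p'; python3 -c "
from h import *
lev(2)"
```

```text
eef_pos: [462.3, 176.8, 138.8]
ft_force: [-12.7, -16.3, 17.2]
width: 0.177
ft_force: [-10.0, -6.4, 13.3]
rel [-49.84877901  22.14446064] R 54.546108077256115 theta 1.8143109492108584 F [-10.   -6.4  13.3] w 0.17463189263484905 t 31.35
```

```bash
python3 -m inch '[0,0,0,0,0,0,60, 0,0,0,0,0,0,60, 0,0,0,0,0,0,60, 0,0,-4,0,0,0,60, 0,0,-9,0,0,0,60, 0,0,-12,0,0,0,100, 0,0,-12,0,0,0,100]'|sed -n '2p;4p'; python3 -c "
from h import *
f=grab_frame('wrist'); save(f,'w13.png')
print([(round(r['p'],2),np.round(r['box'],1)) for r in regions_of('wrist','jar_white')])
for ce,st in blobs(f,'red',40): print('red',ce,st[4],loc(atz(f,*ce,150)))
cv2.imwrite('pics/g.png',cv2.resize(cv2.cvtColor(f['frame'],4)[130:400,140:480],None,fx=2,fy=2,interpolation=2))
f=grab_frame('top');
print('blue',lid(f,'blue',amin=200)[0],'green',loc(lid(f,'green',z=128)[0][1]))
go(497.5,-456.5,160,97.27)"
```

```text
eef_pos: [467.1, 179.3, 263.6]
ft_force: [0.4, -0.2, 1.0]
[(0.94, array([301.1, 303.4,  46.4,  68. ])), (0.66, array([37.1, 50.1, 74.3, 60.4])), (0.55, array([156.2, 213.9, 123.7,  55.4])), (0.23, array([ 74. , 296.7,  91.1,  72.8]))]
red [ 10.77806789 187.80156658] 383 [ -92.64318078 -107.94086147]
red [319.06557377 198.83606557] 183 [-82.58524441 152.38395083]
red [100.95652174 209.66183575] 207 [-72.9947922  -36.34223563]
blue (array([447.1, 221. ,  10.2]), array([ 497.6, -454.9]), array([ 497.8, -455.6])) green [  49.03485537 -130.85710893]
shift cm [  4.55 -63.45   9.68] turn [-0.   -0.09 -0.11] at [463.8 178.8 256.7] t 32.2 F [ 0.  -0.2 -0.4] w 0.999
```

View pics/g.png

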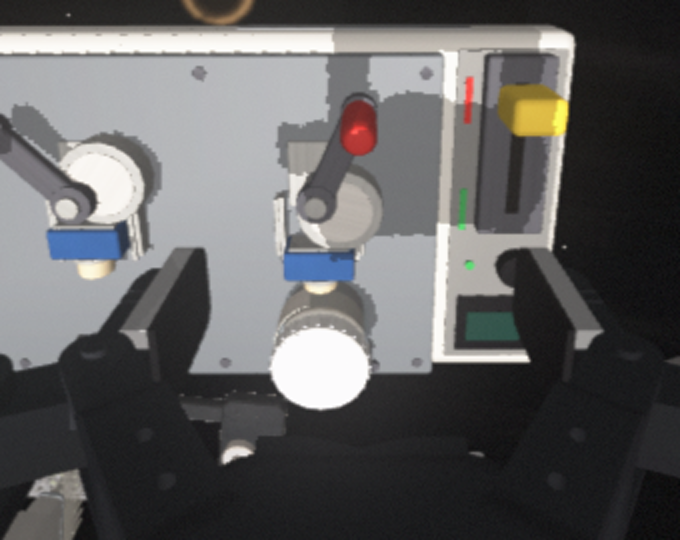

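White is clamped in station 2, with its nose at crop (321,287) part sunk, and the lock is still at the red mark. Now blue.

```bash
python3 -m inch '[2,-35,0,0,0,0,100, 2,-35,0,0,0,0,100, 2,-35,0,0,0,0,100, 2,-35,0,0,0,0,100, 2,-35,0,0,0,0,100, 2,-35,0,0,0,0,100, 2,-35,0,0,0,0,100, 2,-35,0,0,0,0,100]'|sed -n 2p; python3 -m inch '[2.5,-28.4,0,0,0,0,100, 2.5,-28.4,0,0,0,0,100, 2.5,-28.4,0,0,0,0,100, 2.5,-28.4,0,0,0,0,100, 2.5,-28.4,0,0,0,0,100, 2.5,-28.4,0,0,0,0,100, 2.5,-28.4,4.5,0,0,0,100, 2.5,-28.4,9,0,0,0,100]'|sed -n 2p; python3 -m inch '[0,0,0,0,0,0,100, 0,0,0,0,0,0,100]'|sed -n 2p; python3 -c "
from h import *
f=grab_frame('wrist'); save(f,'w14.png'); print(lid(f,'blue',amin=600))
go(497.5,-456.5,35,97.27)"
```

```text
eef_pos: [487.0, -175.4, 255.5]
eef_pos: [498.5, -456.6, 165.9]
eef_pos: [498.2, -454.5, 166.1]
[(array([318.1, 205.1,  35.2]), array([ 495.7, -455.5]), array([ 495.7, -455.5]))]
shift cm [ 0.19 -0.04 13.39] turn [-0.04  0.03 -0.08] at [ 499.2 -455.7  168.9] t 34.0 F [ 0.7 -1.6  0.8] w 0.999
```

```bash
python3 -m inch '[0.2,0,5,0,0,0,100, 0.2,0,10,0,0,0,100, 0.2,0,13.3,0,0,0,100, 0.2,0,13.3,0,0,0,100, 0.2,0,13.3,0,0,0,0, 0.2,0,13.3,0,0,0,0, 0.2,0,13.3,0,0,0,0, 0.2,0,13.3,0,0,0,0]'|sed -n '2p;4,5p'; python3 -m inch '[0,0,0,0,0,0,0, 0,0,0,0,0,0,0, 0,0,-5,0,0,0,0, 0,0,-10,0,0,0,0, 0,0,-15,0,0,0,0, 0,0,-18,0,0,0,0, 0,0,-18,0,0,0,0, 0,0,-18,0,0,0,0]'|sed -n '2p;4,5p'; python3 -c "
from h import *
gs(50,-0.5,215)"
```

```text
eef_pos: [498.9, -458.7, 39.9]
ft_force: [1.5, 1.1, 7.7]
width: 0.664
eef_pos: [496.8, -456.4, 216.5]
ft_force: [-0.2, -0.4, -2.8]
width: 0.663
local [-128.5 -481.7] shift cm [-17.75  48.15   0.06] turn [-0.14  0.08 -0.12] at [ 496.8 -456.4  216.5] t 35.6 F [-0.2 -0.4 -2.8] w 0.663
```

```bash
python3 -m inch '[-9,24,0,0,0,0,0, -9,24,0,0,0,0,0, -9,24,0,0,0,0,0, -9,24,0,0,0,0,0, -9,24,0,0,0,0,0, -9,24,0,0,0,0,0, -9,24,0,0,0,0,0, -9,24,0,0,0,0,0]'|sed -n '2p;5p'; python3 -m inch '[-8.8,24.1,0,0,0,0,0, -8.8,24.1,0,0,0,0,0, -8.8,24.1,0,0,0,0,0, -8.8,24.1,0,0,0,0,0, -8.8,24.1,0,0,0,0,0, -8.8,24.1,0,0,0,0,0, -8.8,24.1,0,0,0,0,0, -8.8,24.1,0,0,0,0,0]'|sed -n '2p;5p'; python3 -m inch '[0,0,3,0,0,0,0, 0,0,6,0,0,0,0, 0,0,6,0,0,0,0, 0,0,6,0,0,0,0, 0,0,6,0,0,0,0]'|sed -n '2p;5p'; python3 -c "
from h import *
gs(50.5,-0.5,110)
f=grab_frame('wrist'); save(f,'w15.png')
s=sense();
for q in lid(f,'blue',z=s['eef_pos'][2]+22,amin=3000): print(q[0],loc(q[1]))"
```

```text
eef_pos: [555.4, -207.3, 213.6]
width: 0.66
eef_pos: [613.3, 41.4, 214.3]
width: 0.665
eef_pos: [614.6, 42.2, 157.0]
width: 0.668
local [51.5 -2.1] shift cm [0.11 0.16 4.7 ] turn [-0.05  0.19 -0.2 ] at [614.6  42.2 157. ] t 37.8 F [ 0.3  0.6 -1.4] w 0.668
[319.9 290.9  66.1] [43.89283312 -1.26459523]
```

View pics/w15.png

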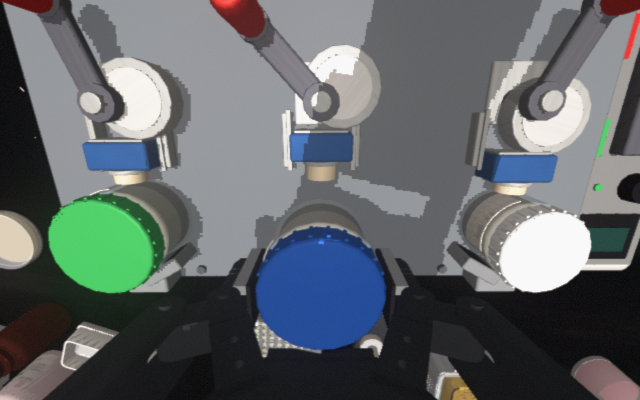

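Blue is held over station 1 at about (320,290), with green and white seated on either side. Lower it.

```bash
python3 -m inch '[0.1,0.16,1,0,0,0,0, 0.1,0.16,2,0,0,0,0, 0.1,0.16,2.8,0,0,0,0, 0.1,0.16,2.8,0,0,0,0, 0.1,0.16,2.8,0,0,0,0]'|sed -n '2p;4,5p'; python3 -c "
from h import *
gs(50.5,-0.5,110)"; python3 -m inch '[0,0,0.5,0,0,0,0, 0,0,1,0,0,0,0, 0,0,1.3,0,0,0,0, 0,0,1.3,0,0,0,0]'|sed -n '2p;4,5p'; python3 -c "
from h import *
gs(50.5,-0.5,107)"
```

```text
eef_pos: [611.9, 44.9, 126.3]
ft_force: [0.5, -0.0, -1.9]
width: 0.664
local [49.1  1. ] shift cm [-0.14 -0.15  1.63] turn [ 0.01 -0.05 -0.11] at [611.9  44.9 126.3] t 38.3 F [ 0.5 -0.  -1.9] w 0.664
eef_pos: [611.7, 44.8, 113.1]
ft_force: [-0.8, 0.2, -2.4]
width: 0.663
local [48.9  0.9] shift cm [-0.16 -0.14  0.61] turn [ 0.02 -0.07 -0.12] at [611.7  44.8 113.1] t 38.7 F [-0.8  0.2 -2.4] w 0.663
```

```bash
python3 -m inch '[-0.15,-0.1,0,0,0,0,0, -0.15,-0.1,0.4,0,0,0,0, -0.15,-0.1,0.5,0,0,0,0, -0.15,-0.1,0.5,0,0,0,0]'|sed -n '2p;4p'; for i in 1 2 3; do python3 -m inch '[0,0,0.17,0,0,0,0, 0,0,0.17,0,0,0,0]'|sed -n '2p;4p'; done
```

```text
eef_pos: [614.5, 43.8, 110.0]
ft_force: [-0.3, 0.3, 3.2]
eef_pos: [614.6, 43.8, 109.9]
ft_force: [-7.3, -1.2, 13.7]
eef_pos: [614.7, 43.9, 109.9]
ft_force: [-12.8, -0.4, 23.7]
eef_pos: [614.8, 43.8, 109.8]
ft_force: [-17.6, -0.1, 32.5]
```

```bash
python3 -m inch '[0,0,-0.5,0,0,0,0, 0,0,-0.5,0,0,0,95, 0,0,-0.5,0,0,0,95, 0,0,-0.5,0,0,0,95, 0,0,-0.5,0,0,0,95, 0,0,-4,0,0,0,95, 0,0,-9,0,0,0,95, 0,0,-9.5,0,0,0,95]'>/dev/null; python3 -m inch '[0,0,0,0,0,0,60, 0,0,0,0,0,0,60]'|sed -n '4p';python3 -c "
from h import *
f=grab_frame('wrist'); save(f,'w16.png')
for q in lid(f,'blue',z=128,amin=1000): print(q[0],loc(q[1]),loc(q[2]))
gs(-74.5,-35.5,138)"
```

```text
ft_force: [-0.0, 0.5, 0.0]
[320.2 222.9  40. ] [48.38808625  0.78301295] [48.27623564  0.69647139]
[148.5 151.   28.3] [  -2.80348043 -112.85247227] [  -3.17495571 -112.60346201]
[318.  142.8  26.5] [-7.93976691 -0.6000845 ] [-7.5556371  -0.74989867]
local [49.7  0.1] shift cm [12.4  -3.59  5.9 ] turn [ 0.05 -0.2  -0.12] at [612.6  44.1 196.6] t 40.8 F [ 0.1 -0.6 -0.6] w 0.599
```

```bash
python3 -m inch '[12.3,-3.7,0,0,0,0,60, 12.3,-3.7,0,0,0,0,60, 12.3,-3.7,0,0,0,0,60, 12.3,-3.7,0,0,0,0,60, 12.3,-3.7,3,0,0,0,60, 12.3,-3.7,5.9,0,0,0,60, 12.3,-3.7,5.9,0,0,0,60, 12.3,-3.7,5.9,0,0,0,60]'|sed -n '2p;4p';python3 -m inch '[0,0,0,0,0,0,0, 0,0,0,0,0,0,0, 0,0,0,0,0,0,0, 0,0,0,0,0,0,0, 0,0,0,0,0,0,0]'|sed -n '2p;4,5p'; python3 -c "
from h import *
lev(1)"
```

```text
eef_pos: [496.2, -7.8, 139.1]
ft_force: [-0.9, 0.0, 0.7]
eef_pos: [497.2, -9.3, 141.5]
ft_force: [-2.2, -4.7, 3.1]
width: 0.171
rel [-39.49250397 -37.79097171] R 54.66091302645741 theta 0.632878448588086 F [-2.2 -4.7  3.1] w 0.17093217920930479 t 42.05
```

```bash
python3 -m inch '[0.35,0.43,0,0,0,0,0, 0.66,0.87,0,0,0,0,0, 0.94,1.38,0,0,0,0,0, 1.17,1.9,0,0,0,0,0, 1.35,2.45,0,0,0,0,0, 1.45,3,0,0,0,0,0, 1.49,3.6,0,0,0,0,0, 1.49,4.3,0,0,0,0,0]'|sed -n '4,5p';python3 -m inch '[0,0,0,0,0,0,0, 0,0,0,0,0,0,0]'|sed -n '4p'; python3 -c "
from h import *
lev(1)"
```

```text
ft_force: [-17.6, -16.0, 14.7]
width: 0.175
ft_force: [-18.1, -10.6, 15.2]
rel [-57.5440638    4.81886494] R 57.745482398818105 theta 1.4798106397706279 F [-18.1 -10.6  15.2] w 0.17350678349332008 t 43.05
```

```bash
python3 -m inch '[0,0,0,0,0,0,60, 0,0,0,0,0,0,60, 0,0,0,0,0,0,60, 0,0,-4,0,0,0,60, 0,0,-9,0,0,0,60, 0,0,-10,0,0,0,70, 0,0,-10,0,0,0,70, 0,0,-10,0,0,0,70]'|sed -n '2p;4p'; python3 -c "
from h import *
f=grab_frame('wrist'); save(f,'w17.png')
cv2.imwrite('pics/i.png',cv2.resize(cv2.cvtColor(f['frame'],4)[120:380,50:590],(800,385),interpolation=2))
for c in('blue','green'):
  for q in lid(f,c,z=128,amin=800): print(c,q[0],loc(q[1]))
for ce,st in blobs(f,'red',40): print('red',ce,st[4],loc(atz(f,*ce,150)))
f=grab_frame('top')
for ce,st in blobs(f,'yellow',30): print('y',loc(atz(f,*ce,105)))
for c in('blue','green','white'):
  for q in lid(f,c,z=128,amin=100):
    if abs(loc(q[1])[1])<190 and loc(q[1])[0]>0: print(c,q[0],loc(q[1]))
gs(-79,243.3,175)"
```

```text
eef_pos: [475.6, 32.9, 238.6]
ft_force: [0.1, 1.2, -0.1]
blue [314.  337.7  29.5] [48.6856745   0.74504938]
red [391.95833333  17.49166667] 120 [-222.50095673   53.28964764]
red [508.59090909 195.72727273] 44 [-103.70153562  150.75085774]
red [496.94280079 217.09072978] 507 [-86.38072337 144.99984553]
red [125.57428571 218.18571429] 350 [ -85.83158477 -145.01491737]
red [317.47959184 216.94897959] 196 [-86.67303753   5.0070157 ]
y [-79.2809151  237.48382934]
y [-210.926129   -163.57198389]
blue [275.1 173.7  10.7] [51.0623003  -1.17110558]
green [322.6 169.7  11.2] [  49.03485537 -130.85710893]
white [282.  105.1  22.1] [237.7019936  -38.79190946]
local [-88.1   6.5] shift cm [-0.88 23.68  6.28] turn [ 0.07 -0.21 -0.12] at [475.1  33.  237.6] t 44.0 F [-0.2  0.2  0.4] w 0.696
```

View pics/i.png

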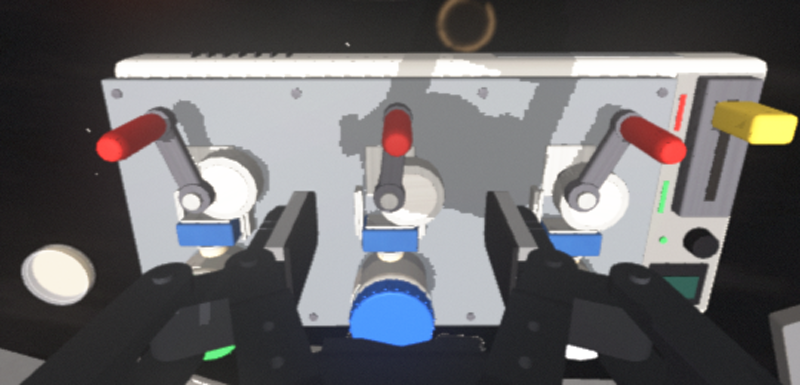

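All three jars are clamped, the lever angles match the kinematic targets, and the lock is still at the front. Now I'll release the lock.

```bash
python3 -m inch '[-0.9,23.7,0,0,0,0,70, -0.9,23.7,0,0,0,0,70, -0.9,23.7,0,0,0,0,70, -0.9,23.7,0,0,0,0,70, -0.9,23.7,3,0,0,0,70, -0.9,23.7,6,0,0,0,70, -0.9,23.7,6,0,0,0,70, -0.9,23.7,6,0,0,0,70]'|sed -n '2p;4p'; python3 -m inch '[0,0,0,0,0,0,70, 0,0,0,0,0,0,70]' >/dev/null; python3 -c "
from h import *
gs(-78.5,243.3,95)"
```

```text
eef_pos: [454.9, 268.5, 178.5]
ft_force: [0.1, 0.2, 1.0]
local [-76.4 242.5] shift cm [0.23 0.07 8.64] turn [ 0.03  0.17 -0.2 ] at [456.8 268.6 181.4] t 45.0 F [-0.5  0.1  0.7] w 0.697
```

```bash
python3 -m inch '[0.1,0.1,4.5,0,0,0,70, 0.1,0.1,8.6,0,0,0,70, 0.1,0.1,8.6,0,0,0,70, 0.1,0.1,8.6,0,0,0,70, 0.1,0.1,8.6,0,0,0,0, 0.1,0.1,8.6,0,0,0,0, 0.1,0.1,8.6,0,0,0,0, 0.1,0.1,8.6,0,0,0,0]'|sed -n '2p;4,5p'; python3 -m inch '[0,0,0,0,0,0,0, 0,0,0,0,0,0,0, -0.8,0,0,0,0,0,0, -1.6,0,0,0,0,0,0, -2.4,0,0,0,0,0,0, -3.2,0,0,0,0,0,0, -4,0,0,0,0,0,0, -4,0,0,0,0,0,0]'|sed -n '2p;4,5p'; python3 -c "
from h import *
gs(-18,243.3,95)"
```

```text
eef_pos: [456.7, 269.7, 96.7]
ft_force: [0.9, -4.1, 6.4]
width: 0.318
eef_pos: [497.2, 274.9, 96.7]
ft_force: [1.2, -3.8, 6.7]
width: 0.314
local [-35.6 243.6] shift cm [-1.76 -0.03  0.18] turn [-0.02  0.35 -0.11] at [497.2 274.9  96.7] t 46.5 F [ 1.2 -3.8  6.7] w 0.314
```

```bash
python3 -m inch '[-0.7,0,0,0,0,0,0, -1.4,0,0,0,0,0,0, -1.7,0,0,0,0,0,0, -1.7,0,0,0,0,0,0]'|sed -n '2p;4p'; for i in 1 2 3 4; do python3 -m inch '[-0.3,0,0,0,0,0,0, -0.3,0,0,0,0,0,0]'|sed -n '2p;4p'; done
```

```text
eef_pos: [513.4, 277.0, 96.7]
ft_force: [0.8, -3.4, 6.5]
eef_pos: [515.9, 277.3, 96.7]
ft_force: [-1.5, -3.6, 7.9]
eef_pos: [516.3, 277.4, 96.6]
ft_force: [-11.0, -6.5, 16.3]
eef_pos: [516.7, 277.4, 96.6]
ft_force: [-22.4, -9.4, 26.2]
eef_pos: [517.0, 277.5, 96.5]
ft_force: [-32.6, -12.2, 35.3]
```

The rear stop is reached after 60 mm of travel. Ease off, release, lift and check.

```bash
python3 -m inch '[0.7,0,0,0,0,0,0, 0.7,0,0,0,0,0,0, 0.7,0,0,0,0,0,70, 0.7,0,0,0,0,0,70, 0.7,0,0,0,0,0,70, 0.7,0,-4,0,0,0,70, 0.7,0,-9,0,0,0,70, 0.7,0,-13,0,0,0,70]'|sed -n '2p;4p'; python3 -m inch '[7,-15,-10,0,0,0,70, 7,-15,-10,0,0,0,70, 7,-15,-10,0,0,0,70, 7,-15,-10,0,0,0,70, 7,-15,-10,0,0,0,70, 7,-15,-10,0,0,0,70]'|sed -n '2p;4p'; python3 -c "
from h import *
f=grab_frame('wrist'); save(f,'w18.png')
cv2.imwrite('pics/j.png',cv2.resize(cv2.cvtColor(f['frame'],4)[140:400,100:600],(800,416),interpolation=2))
for ce,st in blobs(f,'yellow',30): print('y',ce,st,loc(atz(f,*ce,105)))
f=grab_frame('top')
for ce,st in blobs(f,'yellow',30): print('y',loc(atz(f,*ce,105)))
for c in('blue','green'):
  for q in lid(f,c,z=128,amin=100):
    if abs(loc(q[1])[1])<190 and loc(q[1])[0]>0: print(c,q[0],loc(q[1]))"
```

```text
eef_pos: [516.3, 277.8, 226.0]
ft_force: [0.8, -0.3, 0.2]
eef_pos: [465.4, 119.8, 324.1]
ft_force: [-0.4, 1.6, -0.0]
y [436.44155844 227.45454545] [426 223  22  14  77] [-22.68343773 241.84371399]
y [-210.78359418 -163.44579111]
blue [275.2 173.7  10.7] [51.09822376 -1.67974052]
green [322.6 169.7  11.2] [  49.03485537 -130.85710893]
```

View pics/j.png

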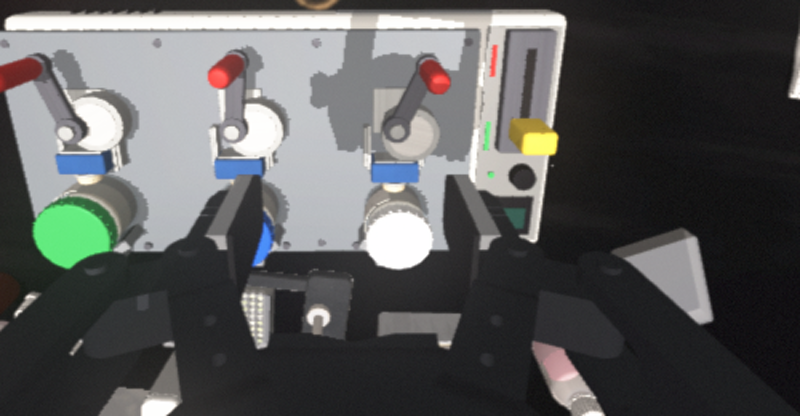

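```bash
python3 -c "
from h import *
print(finish_job()); print(sense()['time'])"
```

```text
the job is handed in; nothing more can be done
None
the job is handed in; nothing more can be done
```

I handed the job in at about 48 s of robot time. `finish_job` gives no verdict, so I don't know how it was judged.

**What I did:**
- I slid the lock to its front stop.
- I opened lever 0 so that green would fit.
- I put green in station 0, white in station 2 and blue in station 1, and clamped each one.
- I then slid the lock 60 mm back until the force rose at the rear stop.

I did not go near the decoy jars, petri dish or tape roll.

**Last checks:**

| Jar | Station | Lever angle | Nose sunk (est.) | Force (est.) |
|---|---|---|---|---|
| Green | 0 | 1.07 rad | 2.9 mm | 4.3 N |
| Blue | 1 | 1.48 rad | 3.5 mm | 5.2 N |
| White | 2 | 1.81 rad | 3.1 mm | 4.7 N |

- **Nose force:** sink and force are worked out from the measured lever angle, assuming each jar is fully home. I could not measure them directly.
- **Jar positions:** in the top camera, green and blue read within about 1.5 mm of home. White's lid was not picked out by the colour detector, so its seating is confirmed only by eye in the wrist pictures.
- **Lock:** in the last wrist picture the grip stands by the green mark. Its measured centre (about 57 mm of travel) is rough because the top face was only partly detected. The 60 mm of travel and the force at the stop are better evidence.

**What went wrong on the way:** on its first lowering, white came down on the top edge of the V and the wrist force reached about 71 N. I raised it, moved it 4 mm forward and set it down cleanly.

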